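# Gauge a batten against the flip stop of a sawing board

### The arm

A 6-joint arm with a two-finger parallel gripper is mounted at the origin on a cart in front of the work surface, level with it; the furniture and walls round the work are solid. World frame = base frame: x ahead of the robot, y to its left, z up, the work surface at z = 0. Lengths are in mm, angles in rad, forces in N, time in s.
With the tool pointing down it reaches from about 275 to 1000 mm from the base axis. Payload 8.4 kg.
Tool frame: the origin (TCP) lies midway between the tips of the shut fingers; the grasp point (between the pads) lies 19 mm behind it (r.grip_point_offset is the distance from the TCP to the grasp point, in mm); z points along the fingers, x is the direction in which the jaws open and shut, and the axes are right-handed (so a half turn about z gives the same grasp; the last joint's range is limited). The gripper opens to 85 mm and grips with 20 to 120 N. Pads are 22 mm wide; open, the fingers measure 114 mm over their backs; the gripper's body (76 mm by 85 mm) begins 54 mm behind the grasp point. The pads swing forward as they close: fully open they stand 13 mm farther back than shut.
Start: joints at [1.136, 0.353, 1.633, -0, 1.155, -0.002], TCP at [262.133, 567.375, 208.681] pointing down, gripper open.
Joint ranges: [-2.63, 2.63], [-0.92, 2.1], [0.06, 2.66], [-1.3, 4.44], [0, 2.69], [-3.02, 3.02]. Speed limits (rad/s): [2.22, 2.22, 2.79, 3.14, 3.14, 3.14].

### API

Orientations are given as [roll, pitch, yaw] about the fixed x, y, z axes, in that order (R = Rz(yaw) Ry(pitch) Rx(roll)).
In Python, from rig import monitor, vision, sign_off, r gives the robot as it stands.
- The arm moves only by the shell command python3 -m inch 'ROWS' [FORCE]. ROWS is JSON, a list of rows, each an object with "dp": the shift along the tool's x, y, z in mm, a list of three; "angular": the turn, a rotation vector about the tool's x, y, z in rad, a list of three; "fingers": the closure in counts, from 0 (fully open) to 255 (shut). A call has 1 to 12 rows; each row is the pose to reach, as a shift and turn from the pose commanded when the call began, along the tool's axes at that moment; what a row does not reach only later rows make up. A row lasts 1/12 s, in which the tool goes at most 41.7 mm and 7.16 degrees, less where a joint would pass 70% of its speed; a pose out of reach is approached as far as the arm can. A call with a gripper value outside its range is refused whole. The fingers move at their own pace and stop on an object; FORCE is the grip in N (left out, the last holds). Time passes only in rows, so rows that repeat a pose let the fingers close. It gives the time, the measured TCP pose, the force and the opening at its end, in the units of the state.
- monitor.sense(): the state, without advancing time (a new reading comes with each control period).
- vision.grab_frame(name): name is "side" or "top" or "wrist"; returns (picture, depth): 400x640x3 uint8, blue, green, red; 400x640 float32, mm along the optical axis (not along the pixel's ray), 0 where there is no reading.
- vision.camera_params(name): a dict with "fx", "fy", "cx", "cy" (pixels), "R" (3x3) and "t" (3): a world point X has camera coordinates R X + t. Camera axes: x right, y down, z forward; pixel columns grow to the right and rows downward; lengths in mm; the calibration is good to about 2 mm. A picture is of the moment at which its call begins: read the wrist's pose just before it. camera_params takes no time and is no camera call; for the wrist camera it gives the pose at the moment of the call.
- sign_off(): hands the job in, once; it reports no verdict.
The state is a dict: "clock": time; "qpos": joint angles; "qvel": joint speeds; "joint_efforts": joint torques, N m; "eef_pos": TCP position; "tcp_rot": TCP orientation; "contact_force": force on the tool from outside, world axes, zero at the start; "wrist_torque": the same for the moment, N m; "opening": opening from 0.0 (shut) to 1.0 (fully open).
Only numpy, scipy, OpenCV 4.12 (cv2) and the standard library are available. Lean on these libraries where they do the work, as an engineer would, in place of code of your own. Each camera call takes 0.05 s, during which the arm holds its last target.

### The job

Set up the oak batten on the little sawing board for trimming: flip the red-knobbed stop fully down onto the fence, bring the batten flush along the fence and press its end lightly against the brass screw of the lowered stop for a moment, without shifting the stop along the fence. Then flip the stop up clear again so that the offcut will not be trapped, leaving the batten just where it was gauged, and let go of everything. Do not disturb the two tins and the cup.

Things in the scene. Friction and masses are not known exactly. Their poses are not given: they have to be found in the camera images.
- saw_board: Fixed pale wooden board, 150 (x) x 320 (y) x 16 mm thick. Origin: centre of its underside; x away from the robot, y along the fence to the left, z up. An aluminium fence runs along y over its whole length: front face at x = +45 mm, 18 mm thick, top 30 mm above the origin (14 mm above the board's top). Dark saw line across it at y = 0.
- stop_carriage: Dark steel carriage of the flip stop, 34 mm long in y, clamped near the fence's left end: slides along y if pushed over about 16 N. Origin: x = 0 the fence's front face, y = 0 the right face of the lowered leaf, z = 0 the board's top; axes parallel to the board's. Hinge axis along y through x = +15, z = +32 mm.
- stop_leaf (a joint): Hinge angle of the aluminium leaf (rad): 0 = fully down across the batten's path (carriage y = 0 to 10 mm); 1.57 = upright; limit 1.9. Raising swings it up and back from the robot; friction (0.12 N m) holds it. A brass screw in its foot, head 14 mm wide, 17 mm before the fence, 19 mm over the board, sticks out to the right 5 to 25 mm, unmeasured, new each time: the batten's end meets that head.
- stop_knob (a point): Middle of the red grip pin on the leaf's free end, 90 mm from the hinge axis, at carriage y = +28 mm. Pin 11 mm thick, along y, free from y = 10 to 43 mm, then a 16 mm ball. Leaf down: 75 mm before the fence face, level with the hinge (32 mm above the board's top). Leaf straight up: 90 mm above the hinge.
- batten_center (a point): Centre of the loose dark oak batten, 30 (x) x 150 (y, length) x 38 mm (z), about 0.13 kg, on the board before the fence, right of the stop. Axes: the batten's own. Flush on the fence it is parallel to the board's y, its centre 15 mm before the fence face and 19 mm above the board's top; it stands 24 mm higher than the fence.
- batten_end (a point): Centre of the batten's left end face (75 mm along the batten's +y from its centre), the end that is to meet the stop.
- tin: Tin with tomatoes on it, 75 mm across, 58 mm high, behind the board; bystander. Origin: centre of underside.
- cup: Upturned yellow cup, 56 mm across, 78 mm high, behind the board; bystander. Origin: centre of underside.
- low_tin: Low tin, 86 mm across, 40 mm high, at the front right of the board; bystander. Origin: centre of underside.
- batten: The same batten as a body. Origin: centre of its underside, 19 mm below point batten_center.

How it is judged:
By the outcome, as a careful person would: the job done as asked, in the order asked, and still so for the second after the job is handed in, with the robot touching nothing.
It also fails if it takes over 72 s, if anything falls off the work surface, if the arm or the gripper's body presses on something with over 40 N, if the wrist force passes 120 N, or if a joint passes its speed limit or range.

## Working session

There is one attempt and no reset: what is moved stays moved. The work goes in short steps, Python scripts to look and compute and a shell command to move; the robot and the scene stay as the last step left them, time stands still between calls to the robot, and variables do not carry over. Pictures are saved under pics/ and viewed, and the job is handed in when it is done.

```bash
ls; mkdir -p pics; python3 - <<'E'
from rig import monitor, vision, r
import cv2
print(monitor.sense())
for n in ["side","top","wrist"]:
    p=vision.camera_params(n); print(n,p)
    im,d=vision.grab_frame(n); cv2.imwrite(f"pics/a_{n}.png",im)
    import numpy as np; np.savez(f"pics/a_{n}.npz",im=im,d=d,**p)
E
```

```text
pics
{'clock': 0.0, 'qpos': array([ 1.13561251e+00,  3.53618825e-01,  1.63411608e+00,  8.38000965e-07,
        1.15519985e+00, -2.40971357e-03]), 'qvel': array([ 4.80056869e-05,  5.88681491e-04, -1.53343171e-04, -1.00172906e-03,
        1.15505106e-03,  1.47416004e-03]), 'joint_efforts': array([ 7.72025669e-04, -6.05261564e+01, -3.42067409e+01, -3.20624747e-05,
        9.54378425e-03,  5.16747707e-05]), 'eef_pos': array([261.91629007, 566.92839164, 207.98774032]), 'tcp_rot': array([-3.14158865e+00,  1.34209452e-03,  1.13802188e+00]), 'contact_force': array([-0.15528997,  0.06661708,  0.85899828]), 'wrist_torque': array([ 0.01118515, -0.01883251,  0.04456116]), 'opening': 0.9965369972486838}
side {'fx': 390.56885632112983, 'fy': 390.56885632112983, 'cx': 321.75966937800234, 'cy': 199.99653395476233, 'R': array([[ 9.28483785e-01, -3.71372135e-01,  7.73424141e-04],
       [-1.82640448e-01, -4.58438771e-01, -8.69756495e-01],
       [ 3.23357894e-01,  8.07413544e-01, -4.93480538e-01]]), 't': array([-554.85798622,  160.8568465 ,  795.0311411 ])}
top {'fx': 425.5613305738935, 'fy': 425.5613305738935, 'cx': 319.5667547181868, 'cy': 206.55418674480305, 'R': array([[ 0.01331439, -0.99955668,  0.02663029],
       [-0.9818318 , -0.01811064, -0.18888708],
       [ 0.18928563, -0.02363155, -0.98163766]]), 't': array([-20.19602437, 601.84599334, 923.39043124])}
wrist {'fx': 291.4244055796612, 'fy': 291.4244055796612, 'cx': 317.80048587617597, 'cy': 201.2201697691659, 'R': array([[ 0.41920214,  0.90789241, -0.00097279],
       [ 0.86659932, -0.39981591,  0.29858476],
       [ 0.2706939 , -0.12601039, -0.95438262]]), 't': array([-624.95885256,  -39.42117249,  380.10014803])}
```

View pics/a_side.png

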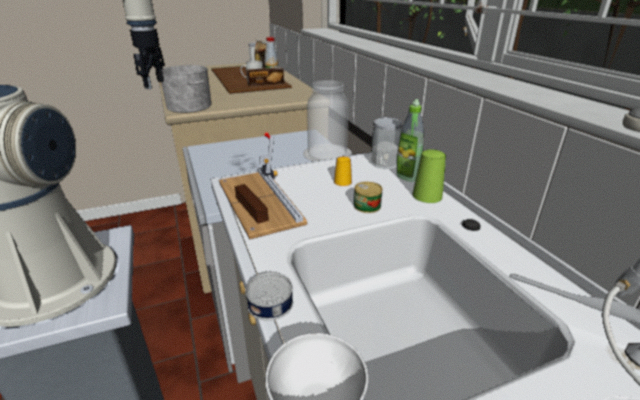

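View pics/a_top.png

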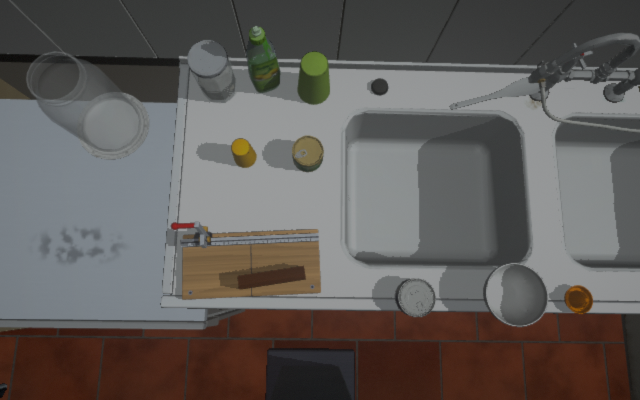

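View pics/a_wrist.png

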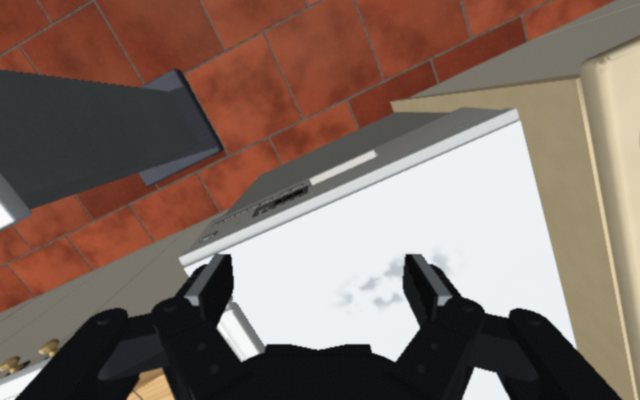

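```bash
cat > h.py <<'E'
import numpy as np, cv2
class V:
    def __init__(s,f):
        z=np.load(f)
        for k in z.files: setattr(s,k,z[k])
    def ray(s,u,v):
        d=s.R.T@np.array([(u-s.cx)/s.fx,(v-s.cy)/s.fy,1.]); return -s.R.T@s.t,d
    def onz(s,u,v,z):
        o,d=s.ray(u,v); return o+d*(z-o[2])/d[2]
    def dep(s,u,v):
        o,d=s.ray(u,v); return o+d*s.d[int(round(v)),int(round(u))]
    def proj(s,X):
        c=s.R@np.asarray(X,float)+s.t; return np.array([s.fx*c[0]/c[2]+s.cx,s.fy*c[1]/c[2]+s.cy])
    def pts(s):
        v,u=np.mgrid[0:400,0:640]; dc=np.stack([(u-s.cx)/s.fx,(v-s.cy)/s.fy,np.ones_like(u,float)],-1)*s.d[...,None]
        return (dc-s.t)@s.R
E
python3 - <<'E'
from h import *
t=V('pics/a_top.npz'); s=V('pics/a_side.npz')
c=cv2.resize(t.im[200:310,150:350],None,fx=4,fy=4,interpolation=cv2.INTER_CUBIC); cv2.imwrite('pics/b_top.png',c)
c=cv2.resize(s.im[110:250,200:400],None,fx=4,fy=4,interpolation=cv2.INTER_CUBIC); cv2.imwrite('pics/b_side.png',c)
for n,(u,v) in dict(tl=(183,249),tr=(321,240),br=(321,291),bl=(183,300),bat=(270,276),board=(210,285),counter=(300,210),ctr2=(200,120),knob=(182,226)).items():
    print(n,t.dep(u,v).round(1),t.onz(u,v,16).round(1))
E
```

```text
tl [502.9 306.   18. ] [503.1 306.6  16. ]
tr [530.9 -16.5   3.8] [529.5 -16.1  16. ]
br [410.9 -18.    2.9] [411.  -17.6  16. ]
bl [3.861e+02 3.025e+02 3.000e-01] [386.6 298.   16. ]
bat [442.5  97.9  55.7] [443.6 101.4  16. ]
board [421.2 238.2  18.1] [421.2 238.7  16. ]
counter [603.2  35.5   3. ] [600.8  35.2  16. ]
ctr2 [828.8 291.8   2.9] [823.5 288.2  16. ]
knob [539.7 275.4 141.4] [557.3 312.9  16. ]
```

View pics/b_top.png

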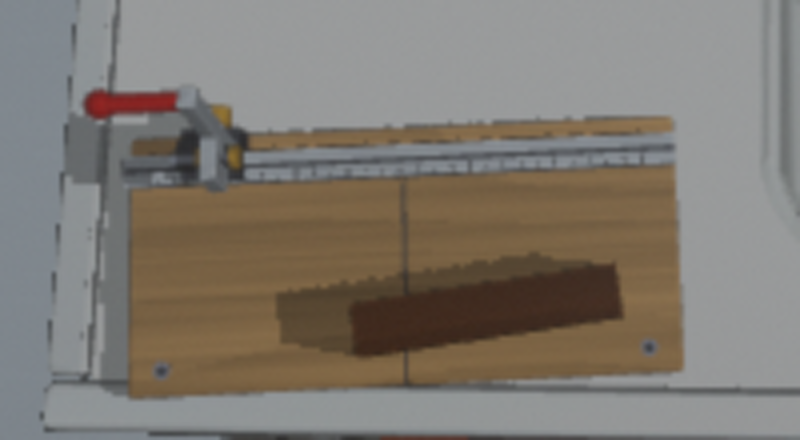

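View pics/b_side.png

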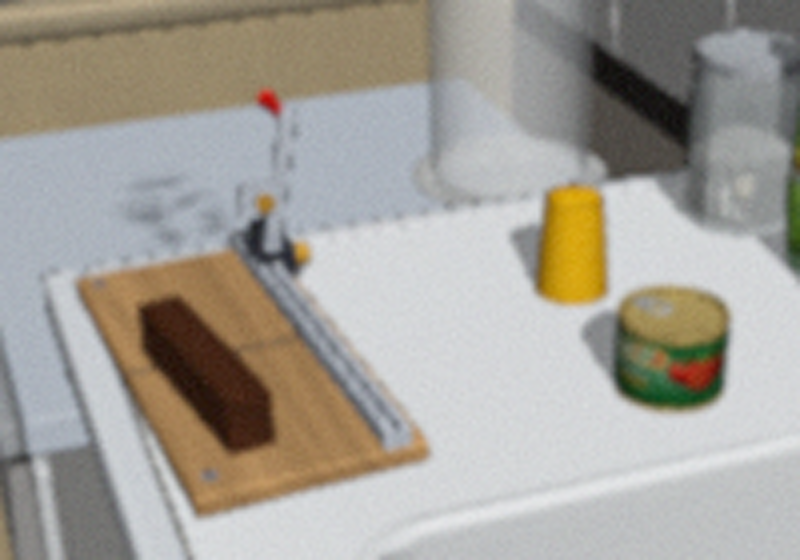

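```bash
cat > board.py <<'E'
from h import *
def run(f):
    t=V(f); P=t.pts(); hsv=cv2.cvtColor(t.im,cv2.COLOR_BGR2HSV)
    # wood mask
    m=((hsv[...,0]>8)&(hsv[...,0]<25)&(hsv[...,1]>60)&(P[...,0]>370)&(P[...,0]<580)&(P[...,1]>-60)&(P[...,1]<340)&(P[...,2]<70)&(P[...,2]>5)).astype(np.uint8)
    dark=((hsv[...,2]<75)&(hsv[...,1]>90)&(P[...,2]>46)&(P[...,2]<64)&(P[...,0]>370)&(P[...,0]<580)&(P[...,1]>-60)&(P[...,1]<340)).astype(np.uint8)
    red=(((hsv[...,0]<6)|(hsv[...,0]>174))&(hsv[...,1]>170)&(hsv[...,2]>90)&(P[...,0]>400)&(P[...,0]<620)&(P[...,1]>150)&(P[...,1]<360)&(P[...,2]>20)).astype(np.uint8)
    return t,P,m,dark,red
if __name__=='__main__':
    import sys
    t,P,m,dark,red=run(sys.argv[1])
    for nm,k in (('wood',m),('dark',dark),('red',red)):
        print(nm,k.sum())
        if k.sum()<8: continue
        q=P[k>0]; print(' med',np.median(q,0).round(1),'min',q.min(0).round(1),'max',q.max(0).round(1))
        c=max(cv2.findContours(k,0,1)[0],key=cv2.contourArea)
        zz=dict(wood=16,dark=54,red=138)[nm]
        w=np.array([t.onz(*p[0],zz)[:2] for p in c],np.float32)
        rc=cv2.minAreaRect(w); print(' rect',rc, cv2.boxPoints(rc).round(1).tolist())
E
python3 board.py pics/a_top.npz
python3 - <<'E'
from h import *
t=V('pics/a_top.npz')
# front edge points
for p in [(182.75,299.25),(320.5,292.75),(318,229.5),(182.5,247),(318.75,241.8)]: print(p,t.onz(*p,16).round(1))
a=t.onz(182.75,299.25,16);b=t.onz(320.5,292.75,16); d=a-b; print(np.arctan2(-d[0],d[1]),np.hypot(*d[:2]))
E
```

```text
wood 7473
 med [460.8 144.9  17.3] min [391.  -15.3   9.9] max [555.9 308.7  60.4]
 rect ((457.8200378417969, 146.0059356689453), (119.48812103271484, 318.24761962890625), 3.520171642303467) [[388.3999938964844, 301.20001220703125], [408.0, -16.5], [527.2000122070312, -9.100000381469727], [507.70001220703125, 308.5]]
dark 898
 med [440.1  97.3  55. ] min [415.3  21.9  47.2] max [463.6 171.7  60.4]
 rect ((440.15374755859375, 96.3063735961914), (30.02350425720215, 148.3536834716797), 9.53464126586914) [[413.1000061035156, 167.0], [437.6000061035156, 20.700000762939453], [467.20001220703125, 25.600000381469727], [442.70001220703125, 171.89999389648438]]
red 67
 med [541.3 278.1 142.5] min [535.3 254.5 139.1] max [544.3 295.6 149.1]
 rect ((540.2144165039062, 276.4920349121094), (8.381190299987793, 41.3132209777832), 0.9924383163452148) [[535.7000122070312, 297.1000061035156], [536.4000244140625, 255.8000030517578], [544.7999877929688, 255.89999389648438], [544.0, 297.20001220703125]]
(182.75, 299.25) [388.3 298.7  16. ]
(320.5, 292.75) [407.  -16.5  16. ]
(318, 229.5) [554.4  -8.7  16. ]
(182.5, 247) [507.8 308.1  16. ]
(318.75, 241.8) [525.1 -10.8  16. ]
0.05925770346705656 315.782798683232
```

```bash
cat > go.py <<'E'
import sys,numpy as np
from rig import monitor
from scipy.spatial.transform import Rotation as Ro
def st():
    s=monitor.sense(); return s
def calc(pos,yaw):
    s=st(); R=Ro.from_euler('xyz',s['tcp_rot']); T=Ro.from_euler('xyz',[np.pi,0,yaw])
    return R.inv().apply(np.array(pos)-s['eef_pos']).round(1), (R.inv()*T).as_rotvec().round(4)
if __name__=='__main__':
    a=list(map(float,sys.argv[1:5])); s=st()
    print('t',round(s['clock'],2),'pos',s['eef_pos'].round(1),'rot',s['tcp_rot'].round(3),'F',s['contact_force'].round(2),'open',round(s['opening'],3))
    print(calc(a[:3],a[3]))
E
python3 go.py 480 210 300 0.06
python3 - <<'E'
from h import *
w=V('pics/a_wrist.npz'); print(-w.R.T@w.t)
E
```

```text
t 0.15 pos [262.  567.  208.1] rot [3.142e+00 1.000e-03 1.138e+00] F [ 0.05  1.15 -0.16] open 1.001
(array([-232.8,  347.7,  -91.6]), array([6.000e-04, 1.000e-03, 1.078e+00]))
[193.25565791 599.53075176 373.92358464]
```

```bash
python3 -m inch '[{"dp":[-116,174,-20],"angular":[0,0,0.54],"fingers":0},{"dp":[-116,174,-30],"angular":[0,0,0.54],"fingers":0},{"dp":[-116,174,-30],"angular":[0,0,0.54],"fingers":0},{"dp":[-116,174,-30],"angular":[0,0,0.54],"fingers":0},{"dp":[-116,174,-30],"angular":[0,0,0.54],"fingers":0},{"dp":[-232,335,-30],"angular":[0,0,1.078],"fingers":0},{"dp":[-232,335,-30],"angular":[0,0,1.078],"fingers":0},{"dp":[-232,335,-30],"angular":[0,0,1.078],"fingers":0},{"dp":[-232,335,-30],"angular":[0,0,1.078],"fingers":0},{"dp":[-232,335,-30],"angular":[0,0,1.078],"fingers":0},{"dp":[-232,335,-30],"angular":[0,0,1.078],"fingers":0},{"dp":[-232,335,-30],"angular":[0,0,1.078],"fingers":0}]' 20
python3 -m inch '[{"dp":[0,0,0],"angular":[0,0,0],"fingers":0}]'
cat > snap.py <<'E'
import sys,numpy as np,cv2
from rig import vision
def snap(n,f):
    p=vision.camera_params(n); im,d=vision.grab_frame(n); cv2.imwrite(f'pics/{f}.png',im); np.savez(f'pics/{f}.npz',im=im,d=d,**p)
if __name__=='__main__': snap(sys.argv[1],sys.argv[2])
E
python3 snap.py wrist c1; python3 go.py 480 210 240 0.06
```

```text
clock: 1.15
eef_pos: [469.6, 214.6, 238.5]
tcp_rot: [3.142, 0.0, 0.057]
contact_force: [0.5, -0.4, 0.6]
opening: 1.002
clock: 1.23
eef_pos: [468.7, 216.3, 238.5]
tcp_rot: [-3.141, 0.001, 0.06]
contact_force: [-1.0, 0.2, 0.2]
opening: 1.002
t 1.28 pos [468.5 216.8 238.5] rot [-3.141  0.     0.061] F [ 0.27 -0.25  0.34] open 1.0
(array([11. ,  7.5, -1.5]), array([-0.0002,  0.0005,  0.0007]))
```

View pics/c1.png

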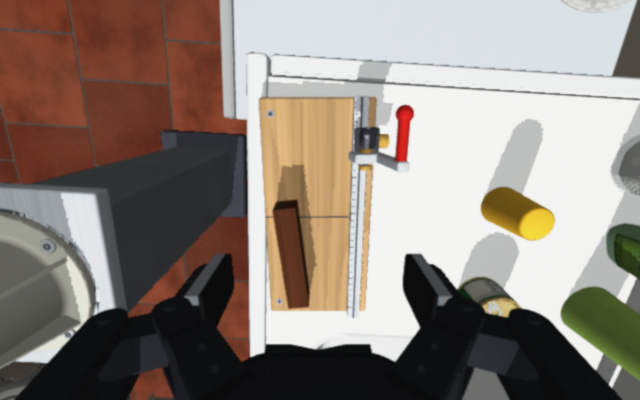

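```bash
python3 board.py pics/c1.npz; python3 - <<'E'
from h import *
w=V('pics/c1.npz')
c=cv2.resize(w.im[80:330,240:440],None,fx=3,fy=3,interpolation=cv2.INTER_CUBIC)[:600]; cv2.imwrite('pics/c2.png',c)
E
```

```text
wood 19060
 med [461.3 175.1  17. ] min [389.8 -12.6  13.1] max [555.1 313.   57.2]
 rect ((458.23785400390625, 148.82069396972656), (119.75923156738281, 316.0412902832031), 3.442190170288086) [[389.0, 303.0], [408.0, -12.5], [527.5, -5.300000190734863], [508.5, 310.20001220703125]]
dark 164
 med [447.3 144.7  51.9] min [415.4  39.5  46. ] max [464.7 173.8  55.9]
 rect ((432.2281188964844, 157.35464477539062), (27.435361862182617, 33.78984832763672), 9.844959259033203) [[415.79998779296875, 171.6999969482422], [421.6000061035156, 138.39999389648438], [448.6000061035156, 143.10000610351562], [442.8999938964844, 176.3000030517578]]
red 594
 med [540.2 280.6 142.4] min [464.6 253.8 137.8] max [546.1 300.9 404.4]
 rect ((542.3057861328125, 277.3085632324219), (13.256671905517578, 47.27244186401367), 5.510189056396484) [[533.4000244140625, 300.20001220703125], [538.0, 253.10000610351562], [551.2000122070312, 254.39999389648438], [546.5999755859375, 301.5]]
```

View pics/c2.png

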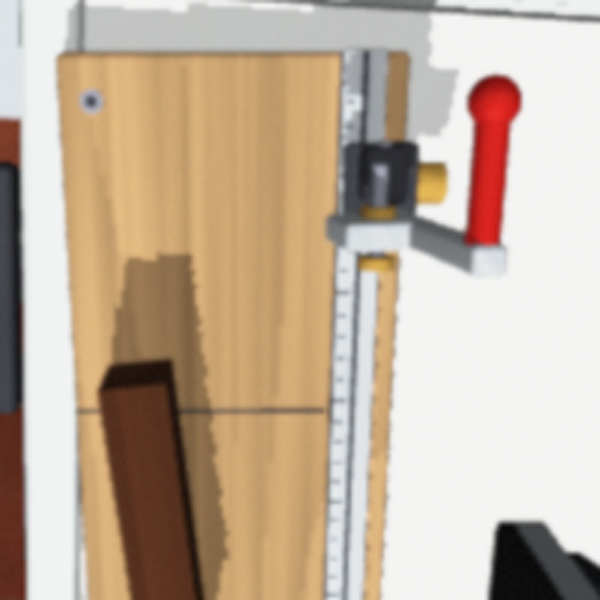

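```bash
python3 go.py 541 270.5 165 0.06
```

```text
t 1.28 pos [468.5 216.8 238.5] rot [-3.141  0.     0.061] F [ 0.27 -0.25  0.34] open 1.0
(array([ 75.6, -49.2,  73.5]), array([-0.0002,  0.0005,  0.0007]))
```

```bash
python3 -m inch '[{"dp":[35,-24,20],"angular":[0,0,0],"fingers":0},{"dp":[75.6,-49,40],"angular":[0,0,0],"fingers":0},{"dp":[75.6,-49,60],"angular":[0,0,0],"fingers":0},{"dp":[75.6,-49,73.5],"angular":[0,0,0],"fingers":0},{"dp":[75.6,-49,73.5],"angular":[0,0,0],"fingers":0},{"dp":[75.6,-49,73.5],"angular":[0,0,0],"fingers":0}]'
python3 snap.py wrist d1; python3 snap.py side d2; python3 go.py 541 270.5 118 0.06;python3 - <<'E'
from h import *
w=V('pics/d2.npz')
c=cv2.resize(w.im[60:220,200:360],None,fx=3.7,fy=3.7,interpolation=cv2.INTER_CUBIC); cv2.imwrite('pics/d3.png',c)
E
```

```text
clock: 1.78
eef_pos: [540.1, 270.6, 164.4]
tcp_rot: [3.141, 0.002, 0.062]
contact_force: [0.7, 0.7, -0.4]
opening: 1.004
t 1.88 pos [541.3 270.5 166.3] rot [-3.141e+00 -1.000e-03  6.100e-02] F [-0.25  0.7   0.37] open 1.002
(array([-0.3,  0. , 48.3]), array([-0.0004, -0.001 ,  0.0013]))
```

View pics/d1.png

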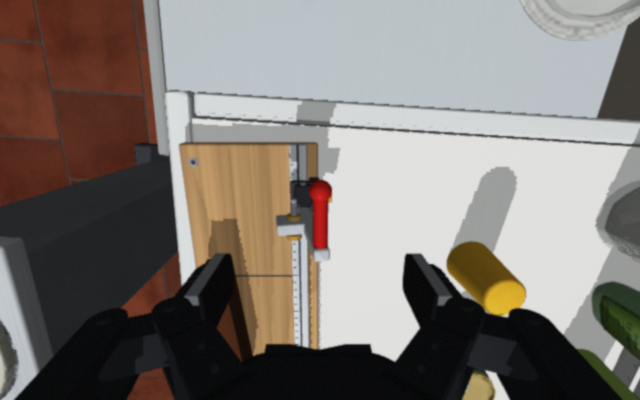

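View pics/d3.png

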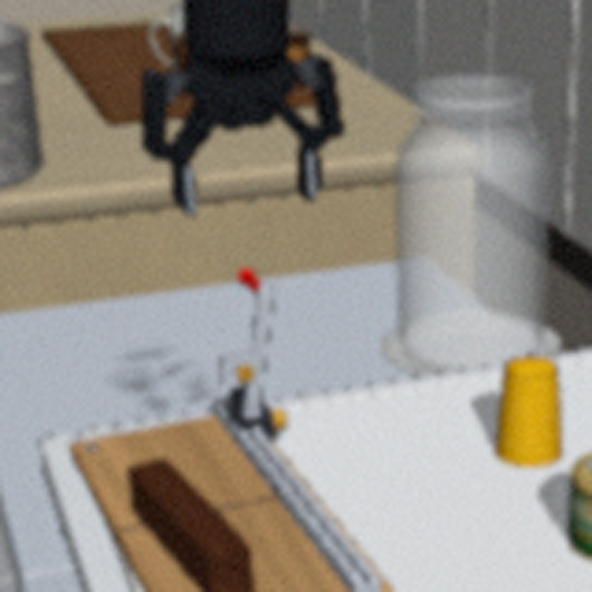

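```bash
python3 board.py pics/d1.npz | tail -3; python3 - <<'E'
from h import *
w=V('pics/d1.npz')
for p in [(320,190),(321,248),(321,252)]: print(w.onz(*p,137).round(1))
print(w.proj([541,270.5,147]),w.proj([541,270.5,137]))
E
```

```text
red 996
 med [541.3 281.2 142.2] min [533.1 253.7 138.6] max [547.4 347.2 330.2]
 rect ((541.526123046875, 276.5231628417969), (14.38383960723877, 49.996429443359375), 4.291034698486328) [[532.5, 300.8999938964844], [536.2000122070312, 251.10000610351562], [550.5999755859375, 252.10000610351562], [546.7999877929688, 302.0]]
[540.5 294.9 137. ]
[544.1 251.1 137. ]
[544.3 247.9 137. ]
[318.47248299 228.60555823] [318.46421725 223.14449079]
```

```bash
python3 -m inch '[{"dp":[0,0.5,20],"angular":[0,0,0],"fingers":0},{"dp":[0.5,1,40],"angular":[0,0,0],"fingers":0},{"dp":[0.5,1,48],"angular":[0,0,0],"fingers":0},{"dp":[0.5,1,48],"angular":[0,0,0],"fingers":100},{"dp":[0.5,1,48],"angular":[0,0,0],"fingers":180},{"dp":[0.5,1,48],"angular":[0,0,0],"fingers":255},{"dp":[0.5,1,48],"angular":[0,0,0],"fingers":255},{"dp":[0.5,1,48],"angular":[0,0,0],"fingers":255},{"dp":[0.5,1,48],"angular":[0,0,0],"fingers":255},{"dp":[0.5,1,48],"angular":[0,0,0],"fingers":255}]' 20
python3 snap.py wrist e1; python3 go.py 541 270.5 118 0.06
```

```text
clock: 2.72
eef_pos: [542.8, 269.2, 118.2]
tcp_rot: [-3.141, -0.002, 0.06]
contact_force: [1.9, -0.4, 20.7]
opening: 0.017
t 2.77 pos [543.6 269.2 118.8] rot [-3.141e+00 -3.000e-03  6.000e-02] F [-0.09 -2.74  5.54] open 0.005
(array([-2.5, -1.4,  0.8]), array([-0.0009, -0.0034,  0.0002]))
```

View pics/e1.png

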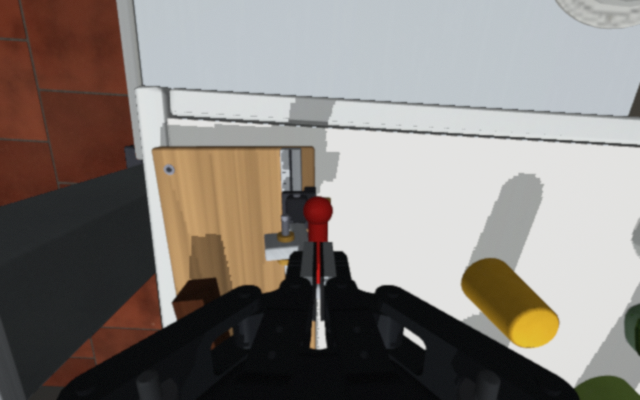

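```bash
python3 snap.py side e2; python3 - <<'E'
from h import *
w=V('pics/e2.npz')
c=cv2.resize(w.im[60:200,220:320],None,fx=4.2,fy=4.2,interpolation=cv2.INTER_CUBIC); cv2.imwrite('pics/e3.png',c)
w=V('pics/e1.npz')
c=cv2.resize(w.im[170:370,220:420],None,fx=3,fy=3,interpolation=cv2.INTER_CUBIC); cv2.imwrite('pics/e4.png',c)
E
```

```text
(no output)
```

View pics/e3.png

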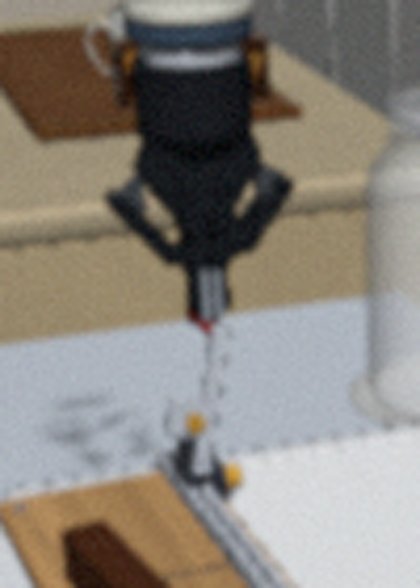

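View pics/e4.png

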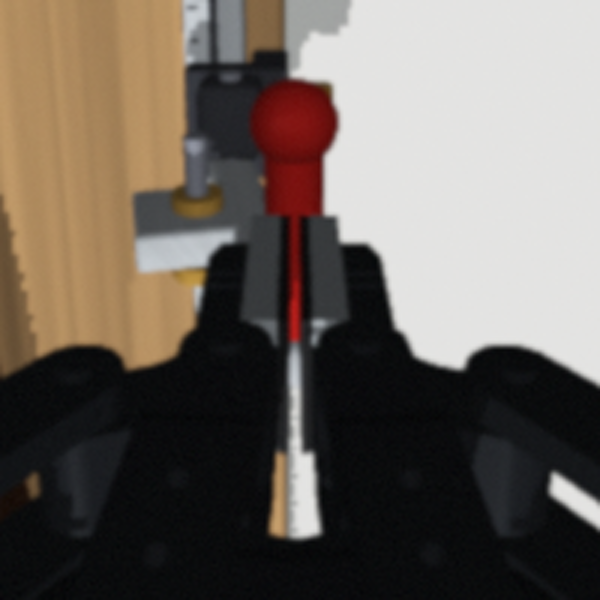

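```bash
python3 - <<'E'
from h import *
w=V('pics/e1.npz'); s=V('pics/e2.npz')
print('ball top',w.dep(317,206),w.dep(317,210),'pin',w.dep(318,236), 'finger tip',w.dep(307,243),w.dep(330,243))
print('tcp in side',s.proj([543.6,269.2,118.8]),'pin',s.proj([541,270,137]))
print('crop px of tcp', (s.proj([543.6,269.2,118.8])-[220,60])*4.2)
E
python3 board.py pics/e1.npz|tail -3;python3 go.py 541 270.5 118 0.06
```

```text
ball top [540.99916802 299.64772081 144.88977652] [541.1426524  297.23476502 144.04862913] pin [542.55358745 282.39014067 142.86842624] finger tip [537.01394359 280.64575004 148.3987346 ] [548.91610799 280.2521745  146.09941314]
tcp in side [269.88764635 142.88612551] pin [268.52257007 136.93772645]
crop px of tcp [209.52811465 348.12172716]
red 912
 med [542.7 292.  142.5] min [535.5 254.1 138.6] max [548.6 345.4 284.2]
 rect ((543.1810302734375, 276.4026184082031), (13.284195899963379, 49.851600646972656), 3.4039852619171143) [[535.0999755859375, 300.8999938964844], [538.0, 251.10000610351562], [551.2999877929688, 251.89999389648438], [548.2999877929688, 301.70001220703125]]
t 2.82 pos [543.6 269.1 118.8] rot [-3.141e+00 -3.000e-03  6.000e-02] F [ 2.26 -1.2   8.74] open 0.002
(array([-2.5, -1.5,  0.7]), array([-0.0007, -0.0032,  0.0001]))
```

```bash
python3 - <<'E'
from h import *
import rig
from rig import r
print(r.grip_point_offset,[a for a in dir(r) if a[0]!='_'])
for f,z in(('d1',166.3),('c1',238.5),('e1',118.8)):
    w=V(f'pics/{f}.npz')
    P=w.pts(); m=(w.d>0)&(w.d<260); m[330:]=0
    q=P[m]; print(f,z,'lowest',np.percentile(q[:,2],[0,1,5])-z)
    for u,v in [(225,262),(415,262),(232,256),(406,256),(307,243)]: print((u,v),w.dep(u,v).round(1))
s=V('pics/d2.npz')
for z in (166,179,185,190): print(z,(s.proj([541.3,270.5,z])-[200,60])*3.7)
E
```

```text
18.700000000000003 ['MotionError', 'grip_point_offset']
d1 166.3 lowest [-84.03105774 -77.92327083 -58.97741103]
(225, 262) [497.3 277.8 210.5]
(415, 262) [583.8 284.4 212.6]
(232, 256) [443.2 173.8  16.2]
(406, 256) [582.6 282.6 203.6]
(307, 243) [532.3 200.9  25.1]
c1 238.5 lowest [-103.61701519  -97.83836123  -93.59614524]
(225, 262) [425.7 223.  283.6]
(415, 262) [512.2 230.3 287.5]
(232, 256) [  79.9 -424.  -899.7]
(406, 256) [511.1 228.3 278.3]
(307, 243) [460.  107.   16.1]
e1 118.8 lowest [-97.06459138 -88.60698724 -77.35531989]
(225, 262) [452.9 191.7  17.2]
(415, 262) [654.1 194.7   1.2]
(232, 256) [460.4 199.3  17.6]
(406, 256) [643.2 201.4   1.4]
(307, 243) [537.  280.6 148.4]
166 [251.22571436 248.44682629]
179 [250.07682751 232.02275696]
185 [249.54204064 224.37763802]
190 [249.09417506 217.9751143 ]
```

```bash
python3 -m inch '[{"dp":[-1,0,-5],"angular":[0,0,0],"fingers":0},{"dp":[-2,0,-5],"angular":[0,0,0],"fingers":0},{"dp":[-2,0,-5],"angular":[0,0,0],"fingers":0},{"dp":[-2,0,-5],"angular":[0,0,0],"fingers":0},{"dp":[-2,0,-5],"angular":[0,0,0],"fingers":0},{"dp":[-2,0,-5],"angular":[0,0,0],"fingers":0}]' 20
python3 snap.py side f1; python3 snap.py wrist f2;  python3 go.py 541 270.5 118 0.06
python3 board.py pics/f2.npz|tail -3;python3 - <<'E'
from h import *
w=V('pics/f1.npz')
c=cv2.resize(w.im[60:200,220:320],None,fx=4.2,fy=4.2,interpolation=cv2.INTER_CUBIC); cv2.imwrite('pics/f3.png',c)
E
```

```text
clock: 3.32
eef_pos: [539.9, 268.5, 121.9]
tcp_rot: [3.141, 0.0, 0.06]
contact_force: [0.5, -0.6, 0.0]
opening: 0.847
t 3.42 pos [539.9 268.6 122. ] rot [3.141 0.    0.06 ] F [ 0.04 -0.25 -0.15] open 0.994
(array([ 1.2, -1.9,  4. ]), array([ 0.0001,  0.0003, -0.    ]))
red 1510
 med [543.  281.6 141.9] min [535.1 253.6 138.2] max [549.1 345.  287.8]
 rect ((543.1591186523438, 276.4234313964844), (14.150976181030273, 50.14301681518555), 3.053973436355591) [[534.7999877929688, 301.1000061035156], [537.4000244140625, 251.0], [551.5999755859375, 251.8000030517578], [548.9000244140625, 301.79998779296875]]
```

View pics/f3.png

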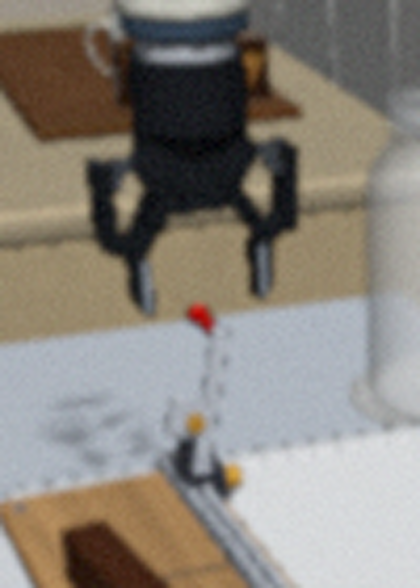

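View pics/f2.png

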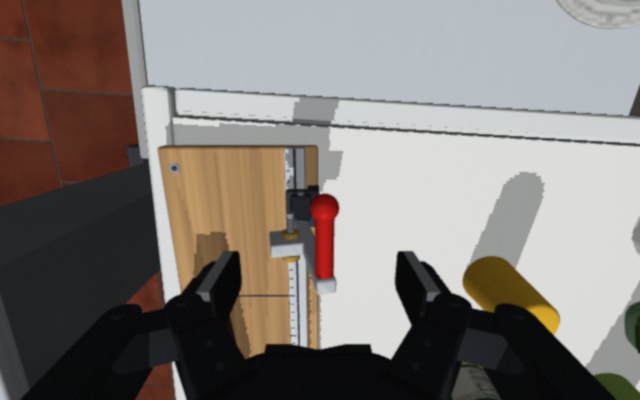

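```bash
python3 -m inch '[{"dp":[2,0,14],"angular":[0,0,0],"fingers":0},{"dp":[2.5,0,28],"angular":[0,0,0],"fingers":0},{"dp":[2.5,0,28],"angular":[0,0,0],"fingers":100},{"dp":[2.5,0,28],"angular":[0,0,0],"fingers":180},{"dp":[2.5,0,28],"angular":[0,0,0],"fingers":255},{"dp":[2.5,0,28],"angular":[0,0,0],"fingers":255},{"dp":[2.5,0,28],"angular":[0,0,0],"fingers":255},{"dp":[2.5,0,28],"angular":[0,0,0],"fingers":255},{"dp":[2.5,0,28],"angular":[0,0,0],"fingers":255}]' 20
python3 snap.py wrist g1; python3 snap.py side g2; python3 go.py 541 270.5 118 0.06;python3 - <<'E'
from h import *
w=V('pics/g2.npz')
a=cv2.resize(w.im[60:200,220:320],None,fx=4,fy=4,interpolation=cv2.INTER_CUBIC)
w=V('pics/g1.npz')
b=cv2.resize(w.im[170:310,270:370],None,fx=4,fy=4,interpolation=cv2.INTER_CUBIC); cv2.imwrite('pics/g3.png',np.hstack([a,b]))
E
```

```text
clock: 4.17
eef_pos: [542.9, 269.0, 94.8]
tcp_rot: [-3.141, -0.001, 0.06]
contact_force: [-0.2, -0.1, 3.7]
opening: 0.121
t 4.27 pos [543.  269.   94.8] rot [-3.141e+00 -1.000e-03  6.000e-02] F [-0.18  0.44  3.65] open 0.115
(array([ -1.8,  -1.6, -23.2]), array([-0.0004, -0.001 ,  0.    ]))
```

View pics/g3.png

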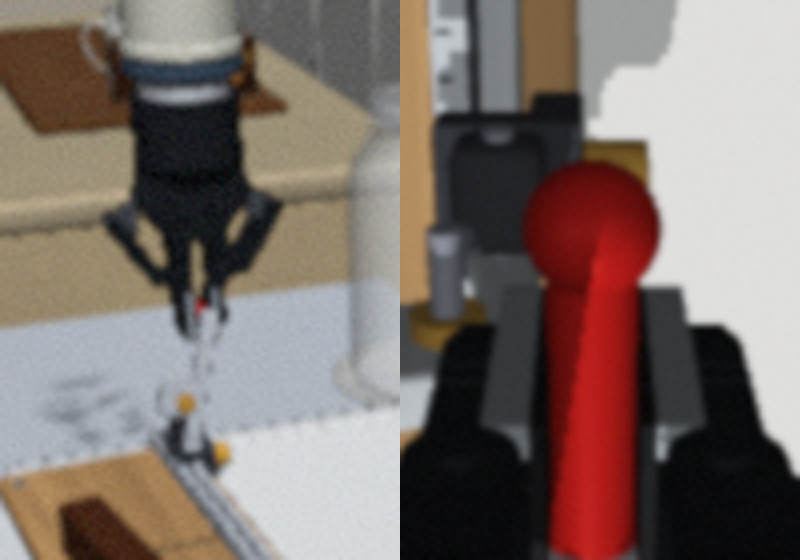

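```bash
python3 -m inch '[{"dp":[-7,0,-1],"angular":[0,0,0],"fingers":255},{"dp":[-14.4,0,-1.6],"angular":[0,0,0],"fingers":255},{"dp":[-23.4,0,-1.2],"angular":[0,0,0],"fingers":255},{"dp":[-32.3,0,-0.3],"angular":[0,0,0],"fingers":255},{"dp":[-41,0,1.9],"angular":[0,0,0],"fingers":255},{"dp":[-49.6,0,4.5],"angular":[0,0,0],"fingers":255},{"dp":[-49.6,0,4.5],"angular":[0,0,0],"fingers":255}]'
python3 go.py 541 270.5 118 0.06
```

```text
clock: 4.85
eef_pos: [489.9, 265.5, 88.8]
tcp_rot: [3.141, 0.003, 0.06]
contact_force: [-1.7, 2.2, 1.9]
opening: 0.119
t 4.85 pos [489.9 265.5  88.8] rot [3.141e+00 3.000e-03 6.000e-02] F [-1.69  2.23  1.91] open 0.119
(array([ 51.2,  -1.9, -29.4]), array([0.0005, 0.0033, 0.0002]))
```

```bash
python3 -m inch '[{"dp":[-8.5,0,3.9],"angular":[0,0,0],"fingers":255},{"dp":[-16,0,8.2],"angular":[0,0,0],"fingers":255},{"dp":[-23.5,0,13.5],"angular":[0,0,0],"fingers":255},{"dp":[-30.1,0,19.3],"angular":[0,0,0],"fingers":255},{"dp":[-36.5,0,26],"angular":[0,0,0],"fingers":255},{"dp":[-41.7,0,33.1],"angular":[0,0,0],"fingers":255},{"dp":[-46.5,0,41],"angular":[0,0,0],"fingers":255},{"dp":[-50.3,0,48.9],"angular":[0,0,0],"fingers":255},{"dp":[-53.5,0,57.5],"angular":[0,0,0],"fingers":255},{"dp":[-55.6,0,66],"angular":[0,0,0],"fingers":255},{"dp":[-57,0,75],"angular":[0,0,0],"fingers":255},{"dp":[-57,0,75],"angular":[0,0,0],"fingers":255}]'
python3 go.py 541 270.5 118 0.06
```

```text
clock: 5.85
eef_pos: [435.5, 262.2, 12.9]
tcp_rot: [3.141, 0.001, 0.06]
contact_force: [2.6, 2.1, -2.4]
opening: 0.122
t 5.85 pos [435.5 262.2  12.9] rot [3.141e+00 1.000e-03 6.000e-02] F [ 2.62  2.11 -2.41] open 0.122
(array([ 105.7,   -1.9, -105.2]), array([ 0.0005,  0.0012, -0.    ]))
```

```bash
python3 -m inch '[{"dp":[-0.3,0,3],"angular":[0,0,0],"fingers":255},{"dp":[-0.4,0,6],"angular":[0,0,0],"fingers":255},{"dp":[-0.4,0,9],"angular":[0,0,0],"fingers":255},{"dp":[-0.4,0,9],"angular":[0,0,0],"fingers":255}]'
python3 snap.py wrist i1; python3 snap.py side i2;python3 go.py 541 270.5 118 0.06;python3 - <<'E'
from h import *
w=V('pics/i2.npz')
a=cv2.resize(w.im[120:260,200:300],None,fx=4,fy=4,interpolation=cv2.INTER_CUBIC)
w=V('pics/i1.npz')
b=cv2.resize(w.im[120:300,280:400],None,fx=3.1111,fy=3.1111,interpolation=cv2.INTER_CUBIC)[:560]; cv2.imwrite('pics/i3.png',np.hstack([a,b]))
E
```

```text
clock: 6.18
eef_pos: [435.1, 262.2, 5.2]
tcp_rot: [3.141, 0.001, 0.06]
contact_force: [-1.9, 2.3, -1.2]
opening: 0.119
t 6.28 pos [435.1 262.1   5.4] rot [3.141e+00 1.000e-03 6.000e-02] F [-3.3   1.86 -0.36] open 0.118
(array([ 106.1,   -2. , -112.7]), array([ 0.0004,  0.0012, -0.0002]))
```

View pics/i3.png

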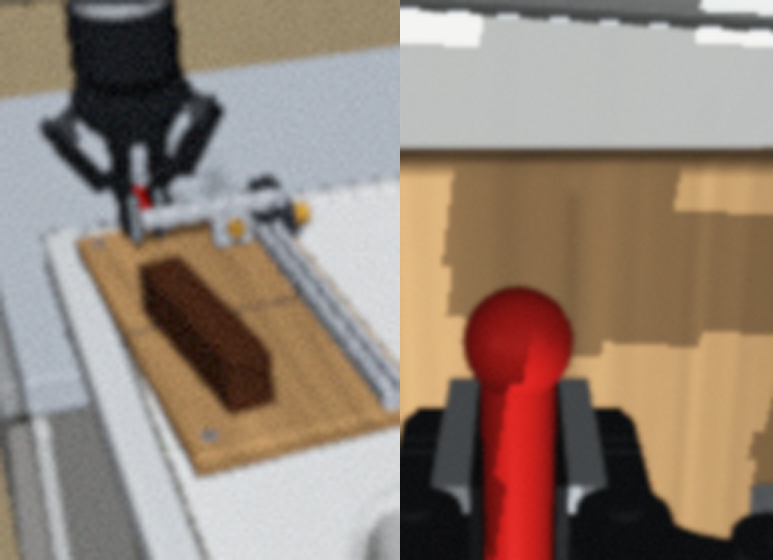

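```bash
python3 -m inch '[{"dp":[0.4,0,1.5],"angular":[0,0,0],"fingers":255},{"dp":[0.6,0,3],"angular":[0,0,0],"fingers":255},{"dp":[0.6,0,3],"angular":[0,0,0],"fingers":255}]'; python3 go.py 541 270.5 118 0.06;
python3 -m inch '[{"dp":[0.2,0,1.5],"angular":[0,0,0],"fingers":255},{"dp":[0.2,0,2],"angular":[0,0,0],"fingers":255},{"dp":[0.2,0,2],"angular":[0,0,0],"fingers":255}]'
```

```text
clock: 6.53
eef_pos: [435.1, 262.1, 2.7]
tcp_rot: [3.141, 0.002, 0.06]
contact_force: [-7.0, 2.5, 5.9]
opening: 0.121
t 6.53 pos [435.1 262.1   2.7] rot [3.141e+00 2.000e-03 6.000e-02] F [-7.01  2.48  5.95] open 0.121
(array([ 106. ,   -2. , -115.6]), array([ 0.0005,  0.0023, -0.0003]))
clock: 6.78
eef_pos: [435.1, 262.2, 1.8]
tcp_rot: [3.141, 0.003, 0.06]
contact_force: [-11.8, 0.6, 23.5]
opening: 0.116
```

```bash
python3 -m inch '[{"dp":[0.5,0,-2],"angular":[0,0,0],"fingers":255},{"dp":[0.5,0,-3],"angular":[0,0,0],"fingers":128},{"dp":[0.5,0,-3],"angular":[0,0,0],"fingers":0},{"dp":[0.5,0,-3],"angular":[0,0,0],"fingers":0},{"dp":[0.5,0,-3],"angular":[0,0,0],"fingers":0},{"dp":[0.5,0,-3],"angular":[0,0,0],"fingers":0},{"dp":[0.5,0,-43],"angular":[0,0,0],"fingers":0},{"dp":[0.5,0,-80],"angular":[0,0,0],"fingers":0},{"dp":[0.5,30,-110],"angular":[0,0,0],"fingers":0},{"dp":[0.5,70,-118],"angular":[0,0,0],"fingers":0},{"dp":[0.5,110,-118],"angular":[0,0,0],"fingers":0},{"dp":[0.5,110,-118],"angular":[0,0,0],"fingers":0}]'
python3 -m inch '[{"dp":[0,0,0],"angular":[0,0,0],"fingers":0}]'
python3 snap.py wrist j1; python3 snap.py top j2;python3 snap.py side j3; python3 go.py 541 270.5 118 0.06;python3 - <<'E'
from h import *
w=V('pics/j1.npz');cv2.imwrite('pics/j4.png',cv2.resize(w.im[40:340,170:490],None,fx=2,fy=2,interpolation=cv2.INTER_CUBIC))
t=V('pics/j3.npz')
cv2.imwrite('pics/j5.png',cv2.resize(t.im[130:250,200:330],None,fx=5,fy=5,interpolation=cv2.INTER_CUBIC))
E
```

```text
clock: 7.78
eef_pos: [443.6, 147.7, 119.4]
tcp_rot: [3.14, -0.001, 0.058]
contact_force: [-0.8, 0.0, -0.5]
opening: 1.0
clock: 7.87
eef_pos: [443.8, 150.9, 119.0]
tcp_rot: [-3.142, -0.001, 0.056]
contact_force: [0.2, 1.0, 0.2]
opening: 1.001
t 8.02 pos [443.7 153.3 118.5] rot [-3.141  0.     0.06 ] F [-0.14 -0.35  0.52] open 0.997
(array([ 104.2, -111.2,    0.5]), array([-0.0002,  0.0001,  0.0002]))
```

View pics/j4.png

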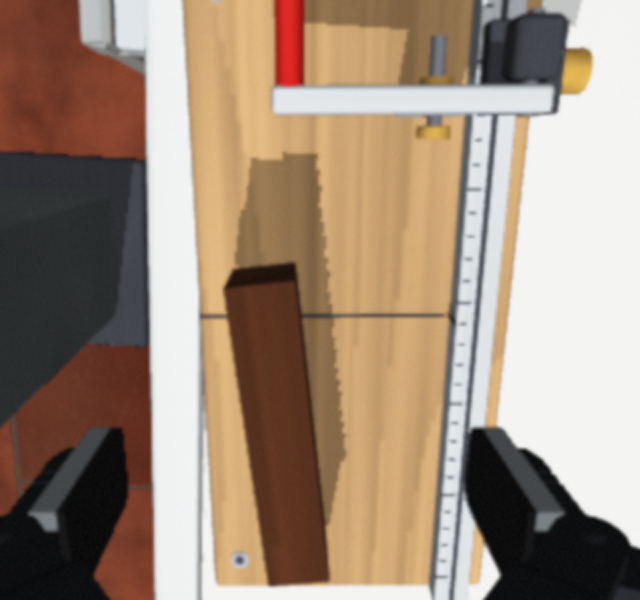

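View pics/j5.png

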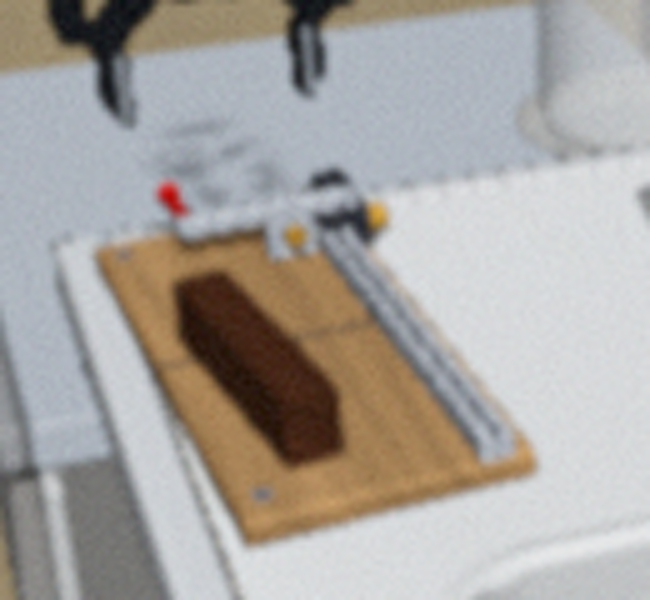

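```bash
python3 - <<'E'
from h import *
w=V('pics/j1.npz')
f=lambda u,v:(170+u/2,40+v/2)
for n,p in dict(leafL=(290,100),leafM=(360,100),leafR=(460,97),pin=(289,50)).items(): print(n,w.dep(*f(*p)).round(1))
# screw head right face at z=16+19=35; leaf right face bottom edge
print('head right edge',w.onz(*f(433,138),35+3).round(1), w.dep(*f(433,133)).round(1))
print('leaf front-face top edge',[w.onz(*f(u,113),w.dep(*f(u,100))[2]).round(1) for u in (280,540)])
print('fence foot',[w.onz(*f(*p),16).round(1) for p in ((470,130),(449,330),(433,570))])
print('fence front top',[w.onz(*f(*p),30).round(1) for p in ((472,130),(455,330),(440,570))])
print('batten top',[w.onz(*f(*p),54).round(1) for p in ((225,288),(298,278),(328,578),(268,584))])
print('batten depth',w.dep(*f(265,380)).round(1), 'board depth',w.dep(*f(390,400)).round(1),'fence',w.dep(*f(470,300)).round(1))
E
python3 board.py pics/j1.npz
```

```text
leafL [437.2 241.5  55.3]
leafM [463.1 243.   54.3]
leafR [499.6 246.1  55.3]
pin [435.9 258.5  54. ]
head right edge [495.4 231.5  38. ] [494.3 233.3  42.1]
leaf front-face top edge [array([433.8, 236.7,  55.9]), array([530.6, 242.3,  54.1])]
fence foot [array([516.2, 236.1,  16. ]), array([519.4, 143.9,  16. ]), array([529.5,   3.6,  16. ])]
fence front top [array([513. , 235.7,  30. ]), array([518. , 148.4,  30. ]), array([528.5,  15.5,  30. ])]
batten top [array([414.6, 168.5,  54. ]), array([444. , 174.3,  54. ]), array([467. ,  27.8,  54. ]), array([438.3,  22.7,  54. ])]
batten depth [432.5 129.1  54.5] board depth [494.6 105.7  16.7] fence [522.7 163.1  30.5]
wood 40186
 med [459.7 179.4  16.9] min [389.1 -11.9  13.3] max [556.2 312.9  57. ]
 rect ((458.5996398925781, 148.83859252929688), (120.89022827148438, 316.93768310546875), 3.412628412246704) [[388.79998779296875, 303.3999938964844], [407.70001220703125, -12.899999618530273], [528.4000244140625, -5.800000190734863], [509.5, 310.6000061035156]]
dark 221
 med [442.6 169.   53.3] min [415.   54.5  46.1] max [462.6 173.8  56.2]
 rect ((430.6192321777344, 171.3703155517578), (11.730775833129883, 29.711244583129883), 77.85336303710938) [[414.8999938964844, 168.8000030517578], [443.8999938964844, 162.5], [446.3999938964844, 174.0], [417.29998779296875, 180.1999969482422]]
red 1100
 med [435.1 274.   54.1] min [426.9 227.3  49.4] max [441.2 295.1 284.9]
 rect ((436.76873779296875, 254.89138793945312), (8.873894691467285, 30.07574462890625), 3.6047706604003906) [[431.3999938964844, 269.6000061035156], [433.29998779296875, 239.60000610351562], [442.1000061035156, 240.1999969482422], [440.29998779296875, 270.20001220703125]]
```

```bash
python3 go.py 441 98.3 8 0.162
```

```text
t 8.02 pos [443.7 153.3 118.5] rot [-3.141  0.     0.06 ] F [-0.14 -0.35  0.52] open 0.997
(array([ -6. ,  54.7, 110.5]), array([-2.000e-04,  1.000e-04, -1.018e-01]))
```

```bash
python3 -m inch '[{"dp":[-3,30,10],"angular":[0,0,-0.05],"fingers":0},{"dp":[-6,54.7,30],"angular":[0,0,-0.102],"fingers":0},{"dp":[-6,54.7,60],"angular":[0,0,-0.102],"fingers":0},{"dp":[-6,54.7,85],"angular":[0,0,-0.102],"fingers":0},{"dp":[-6,54.7,100],"angular":[0,0,-0.102],"fingers":0},{"dp":[-6,54.7,110],"angular":[0,0,-0.102],"fingers":0},{"dp":[-6,54.7,110],"angular":[0,0,-0.102],"fingers":0}]' 20
python3 snap.py wrist k1; python3 go.py 441 98.3 8 0.162
```

```text
clock: 8.6
eef_pos: [439.6, 98.3, 6.8]
tcp_rot: [3.141, 0.004, 0.164]
contact_force: [-0.3, -0.1, -0.2]
opening: 1.003
t 8.65 pos [440.3  98.4   7.9] rot [3.142e+00 2.000e-03 1.630e-01] F [-0.69 -0.29  1.41] open 1.005
(array([ 0.7,  0.2, -0.1]), array([0.0001, 0.0021, 0.0015]))
```

View pics/k1.png

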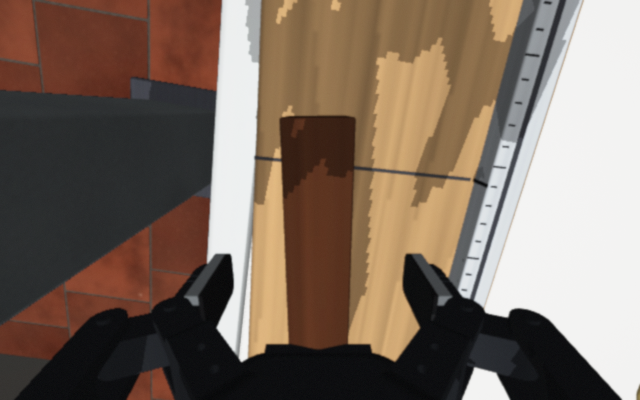

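```bash
python3 -m inch '[{"dp":[0,0,0],"angular":[0,0,0],"fingers":120},{"dp":[0,0,0],"angular":[0,0,0],"fingers":160},{"dp":[0,0,0],"angular":[0,0,0],"fingers":220},{"dp":[0,0,0],"angular":[0,0,0],"fingers":255},{"dp":[0,0,0],"angular":[0,0,0],"fingers":255},{"dp":[0,0,0],"angular":[0,0,0],"fingers":255},{"dp":[0,0,0],"angular":[0,0,0],"fingers":255}]' 25
python3 snap.py wrist k2;python3 snap.py side k3; python3 go.py 441 98.3 8 0.162;python3 - <<'E'
from h import *
w=V('pics/k3.npz')
a=cv2.resize(w.im[120:260,200:320],None,fx=4,fy=4,interpolation=cv2.INTER_CUBIC)
cv2.imwrite('pics/k4.png',a)
E
```

```text
clock: 9.23
eef_pos: [441.3, 97.8, 9.4]
tcp_rot: [-3.141, -0.001, 0.162]
contact_force: [-1.4, 0.7, 7.2]
opening: 0.344
t 9.33 pos [441.2  97.8   9.4] rot [-3.141e+00 -1.000e-03  1.620e-01] F [-1.55 -0.07  7.03] open 0.343
(array([-0.2, -0.6,  1.4]), array([-0.0001, -0.0009, -0.0002]))
```

View pics/k4.png

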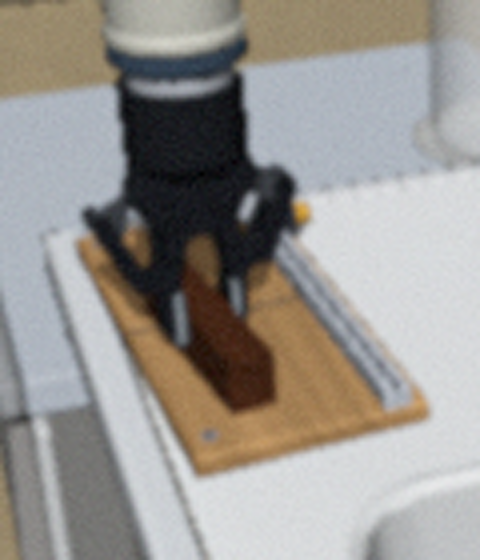

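View pics/k2.png

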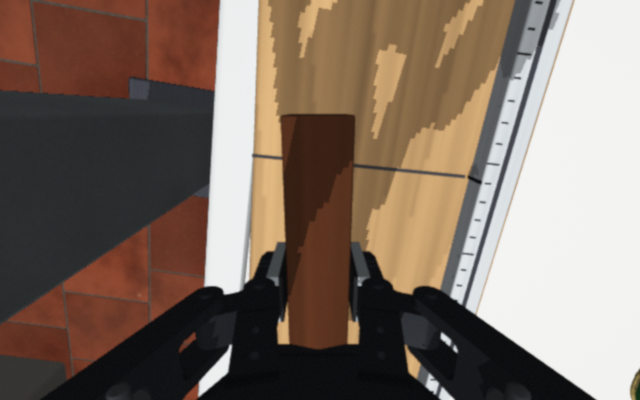

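```bash
python3 - <<'E'
from h import *
s=V('pics/k3.npz')
c=np.array([441.2,97.8]); ux=np.array([np.cos(.162),np.sin(.162)]); uy=np.array([-ux[1],ux[0]])
for sx in(-1,1):
  for z in (26,32,38,44):
    p=c+ux*sx*19-uy*5; print(sx,z,(s.proj([*p,z])-[200,120])*4)
for p in [(235,405),(272,400)]:
    print(s.onz(200+p[0]/4,120+p[1]/4,16))
E
```

```text
-1 26 [179.48703747 351.13716037]
-1 32 [178.57325403 342.98372524]
-1 38 [177.65398058 334.78130433]
-1 44 [176.7291675  326.52945487]
1 26 [235.10087466 335.64868297]
1 32 [234.36634158 327.58808402]
1 38 [233.62747058 319.47988174]
1 44 [232.88422312 311.3236532 ]
[443.76431999  30.35500494  16.        ]
[466.25183829  27.50848699  16.        ]
```

```bash
python3 -m inch '[{"dp":[0,0,0],"angular":[0,0,0],"fingers":100},{"dp":[0,0,0],"angular":[0,0,0],"fingers":100},{"dp":[0,0,-5],"angular":[0,0,0],"fingers":100},{"dp":[0,0,-5],"angular":[0,0,0],"fingers":180},{"dp":[0,0,-5],"angular":[0,0,0],"fingers":255},{"dp":[0,0,-5],"angular":[0,0,0],"fingers":255},{"dp":[0,0,-5],"angular":[0,0,0],"fingers":255},{"dp":[0,0,-5],"angular":[0,0,0],"fingers":255}]' 25
python3 go.py 490 105 14 0.06; python3 -c "
import numpy as np
print()"
```

```text
clock: 10.0
eef_pos: [441.3, 97.7, 14.1]
tcp_rot: [-3.142, -0.001, 0.162]
contact_force: [-0.7, -1.5, 7.3]
opening: 0.345
t 10.0 pos [441.3  97.7  14.1] rot [-3.142e+00 -1.000e-03  1.620e-01] F [-0.69 -1.46  7.3 ] open 0.345
(array([49.2,  0.7,  0.2]), array([-0.    , -0.0008,  0.102 ]))
```

```bash
python3 go.py 496 138 15 0.06
```

```text
t 10.0 pos [441.3  97.7  14.1] rot [-3.142e+00 -1.000e-03  1.620e-01] F [-0.69 -1.46  7.3 ] open 0.345
(array([ 60.5, -30.9,  -0.8]), array([-0.    , -0.0008,  0.102 ]))
```

```bash
python3 -m inch '[{"dp":[12,-6,-0.8],"angular":[0,0,0.03],"fingers":255},{"dp":[27,-14,-0.8],"angular":[0,0,0.06],"fingers":255},{"dp":[42,-22,-0.8],"angular":[0,0,0.102],"fingers":255},{"dp":[54,-28,-0.8],"angular":[0,0,0.102],"fingers":255},{"dp":[60.5,-30.9,-0.8],"angular":[0,0,0.102],"fingers":255},{"dp":[60.5,-30.9,-0.8],"angular":[0,0,0.102],"fingers":255}]'
python3 snap.py wrist l1; python3 snap.py side l2; python3 go.py 504 138 15 0.06;python3 - <<'E'
from h import *
w=V('pics/l2.npz')
a=cv2.resize(w.im[120:260,200:320],None,fx=4,fy=4,interpolation=cv2.INTER_CUBIC)
cv2.imwrite('pics/l3.png',a)
E
```

```text
clock: 10.5
eef_pos: [496.9, 138.6, 14.4]
tcp_rot: [-3.141, -0.001, 0.061]
contact_force: [0.7, -0.0, -1.5]
opening: 0.343
t 10.6 pos [494.9 137.6  14.2] rot [3.141e+00 1.000e-03 6.000e-02] F [-1.03  0.54 -1.25] open 0.342
(array([ 9.1,  0.2, -0.8]), array([0.0003, 0.001 , 0.0005]))
```

View pics/l1.png

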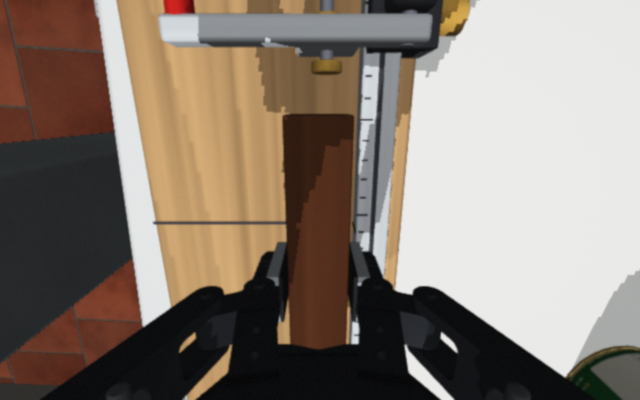

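View pics/l3.png

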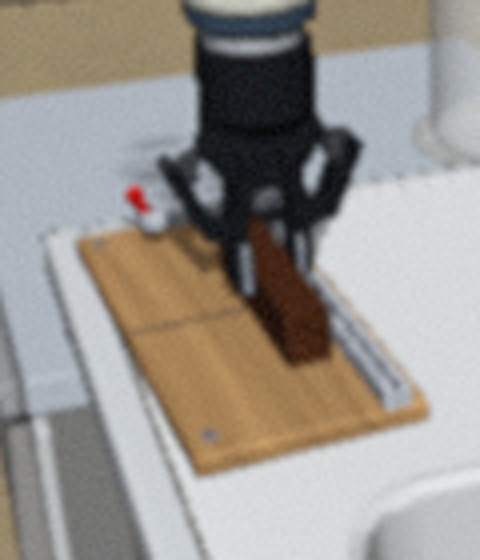

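```bash
python3 -m inch '[{"dp":[3,0,0],"angular":[0,0,0],"fingers":255},{"dp":[6,0,0],"angular":[0,0,0],"fingers":255},{"dp":[8,0,0],"angular":[0,0,0],"fingers":255},{"dp":[8,0,0],"angular":[0,0,0],"fingers":255}]'
python3 -m inch '[{"dp":[1,0,0],"angular":[0,0,0],"fingers":255},{"dp":[2,0,0],"angular":[0,0,0],"fingers":255},{"dp":[2,0,0],"angular":[0,0,0],"fingers":255}]'
```

```text
clock: 10.93
eef_pos: [502.8, 137.9, 14.3]
tcp_rot: [3.141, 0.002, 0.06]
contact_force: [-2.9, -0.5, 0.4]
opening: 0.346
clock: 11.18
eef_pos: [502.8, 137.9, 14.2]
tcp_rot: [3.141, 0.005, 0.06]
contact_force: [-10.3, -0.4, 7.4]
opening: 0.342
```

```bash
python3 snap.py wrist m1; python3 - <<'E'
from h import *
from rig import monitor
s=monitor.sense(); print(s['contact_force'],s['wrist_torque'],s['eef_pos'],s['tcp_rot'])
w=V('pics/m1.npz')
a=cv2.resize(w.im[40:260,250:440],None,fx=3,fy=3,interpolation=cv2.INTER_CUBIC)[:600]
cv2.imwrite('pics/m2.png',a)
E
```

```text
[-9.040263   -0.8368585   7.62106993] [-0.06210119  1.65109323  0.16365814] [502.8193794  137.86669576  14.22197369] [3.14075382 0.0050442  0.06002213]
```

View pics/m2.png

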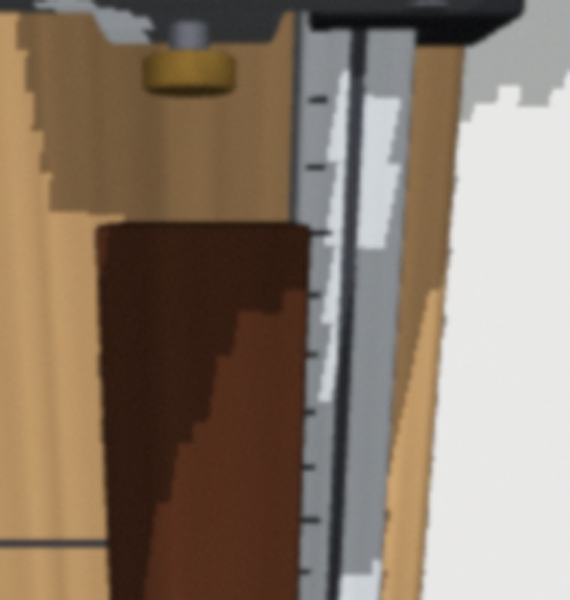

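```bash
python3 -m inch '[{"dp":[-1,0,-0.3],"angular":[0,0,0],"fingers":255},{"dp":[-1,-5,-0.3],"angular":[0,0,0],"fingers":255},{"dp":[-1,-10,-0.3],"angular":[0,0,0],"fingers":255},{"dp":[-1,-13,-0.3],"angular":[0,0,0],"fingers":255},{"dp":[-1,-13,-0.3],"angular":[0,0,0],"fingers":255},{"dp":[-1,-13,-0.3],"angular":[0,0,0],"fingers":255}]'
python3 snap.py wrist n1; python3 - <<'E'
from h import *
w=V('pics/n1.npz')
a=cv2.resize(w.im[0:200,230:430],None,fx=3,fy=3,interpolation=cv2.INTER_CUBIC)[:600]
cv2.imwrite('pics/n2.png',a)
E
```

```text
clock: 11.73
eef_pos: [502.0, 151.0, 14.2]
tcp_rot: [3.141, 0.003, 0.06]
contact_force: [-5.5, -1.0, -0.6]
opening: 0.342
```

View pics/n2.png

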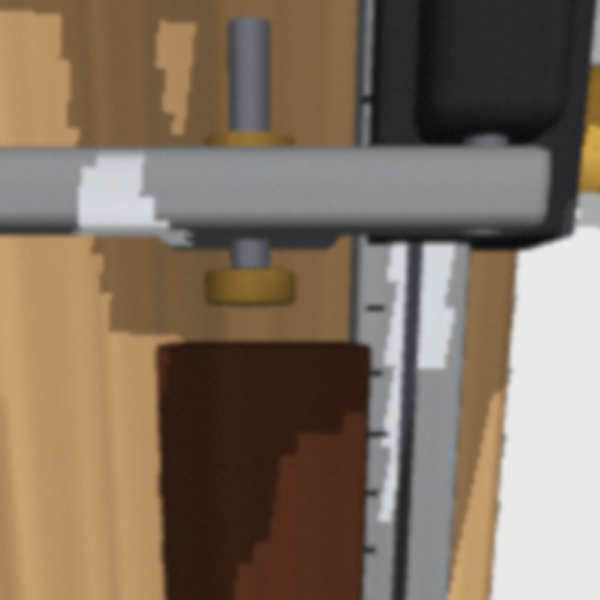

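```bash
python3 -m inch '[{"dp":[0,-1.5,0],"angular":[0,0,0],"fingers":255},{"dp":[0,-3,0],"angular":[0,0,0],"fingers":255},{"dp":[0,-3,0],"angular":[0,0,0],"fingers":255}]'
python3 -m inch '[{"dp":[0,-1,0],"angular":[0,0,0],"fingers":255},{"dp":[0,-1,0],"angular":[0,0,0],"fingers":255}]'
python3 -m inch '[{"dp":[0,-0.7,0],"angular":[0,0,0],"fingers":255},{"dp":[0,-0.7,0],"angular":[0,0,0],"fingers":255}]'
```

```text
clock: 12.03
eef_pos: [501.8, 153.6, 14.2]
tcp_rot: [3.14, 0.003, 0.06]
contact_force: [-4.4, -3.5, 0.2]
opening: 0.347
clock: 12.2
eef_pos: [501.8, 154.5, 14.2]
tcp_rot: [3.14, 0.003, 0.06]
contact_force: [-5.0, -4.7, 0.3]
opening: 0.341
clock: 12.37
eef_pos: [501.8, 155.1, 14.3]
tcp_rot: [3.14, 0.003, 0.06]
contact_force: [-4.1, -4.7, 0.1]
opening: 0.345
```

```bash
python3 -m inch '[{"dp":[0,-0.7,0],"angular":[0,0,0],"fingers":255},{"dp":[0,-0.7,0],"angular":[0,0,0],"fingers":255}]'
python3 snap.py wrist o1; python3 - <<'E'
from h import *
w=V('pics/o1.npz')
a=cv2.resize(w.im[0:200,230:430],None,fx=3,fy=3,interpolation=cv2.INTER_CUBIC)[:600]
cv2.imwrite('pics/o2.png',a)
E
```

```text
clock: 12.53
eef_pos: [501.7, 155.8, 14.2]
tcp_rot: [3.14, 0.003, 0.06]
contact_force: [-4.7, -4.8, 0.3]
opening: 0.342
```

View pics/o2.png

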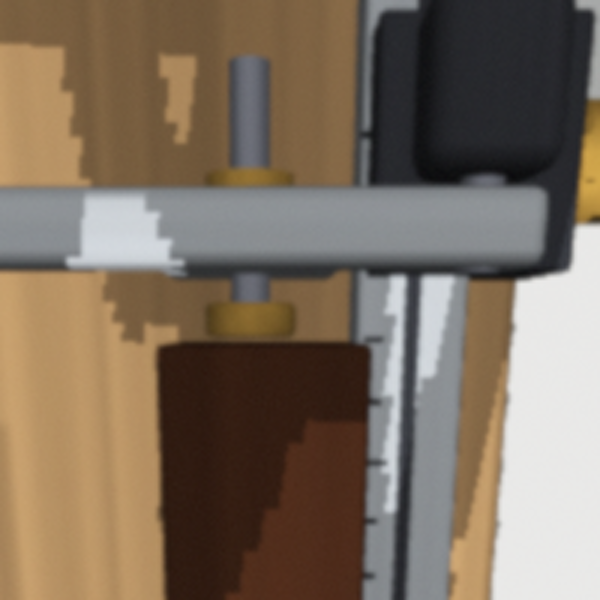

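```bash
python3 -m inch '[{"dp":[0,-0.5,0],"angular":[0,0,0],"fingers":255},{"dp":[0,-0.5,0],"angular":[0,0,0],"fingers":255}]'
python3 -m inch '[{"dp":[0,-0.4,0],"angular":[0,0,0],"fingers":255},{"dp":[0,-0.4,0],"angular":[0,0,0],"fingers":255}]'
```

```text
clock: 12.75
eef_pos: [501.7, 156.2, 14.2]
tcp_rot: [3.14, 0.003, 0.06]
contact_force: [-4.5, -5.2, -0.3]
opening: 0.345
clock: 12.92
eef_pos: [501.6, 156.6, 14.2]
tcp_rot: [3.14, 0.003, 0.06]
contact_force: [-5.1, -5.0, 0.0]
opening: 0.347
```

```bash
python3 -m inch '[{"dp":[0,-0.4,0],"angular":[0,0,0],"fingers":255},{"dp":[0,-0.4,0],"angular":[0,0,0],"fingers":255}]'
python3 -m inch '[{"dp":[0,-0.3,0],"angular":[0,0,0],"fingers":255},{"dp":[0,-0.3,0],"angular":[0,0,0],"fingers":255}]'
python3 snap.py wrist p1; python3 - <<'E'
from h import *
w=V('pics/p1.npz')
a=cv2.resize(w.im[60:160,260:400],None,fx=5,fy=5,interpolation=cv2.INTER_CUBIC)[:600]
cv2.imwrite('pics/p2.png',a)
E
```

```text
clock: 13.08
eef_pos: [501.6, 156.7, 14.2]
tcp_rot: [3.14, 0.003, 0.061]
contact_force: [-4.6, -7.3, 0.6]
opening: 0.345
clock: 13.25
eef_pos: [501.6, 156.8, 14.3]
tcp_rot: [3.139, 0.003, 0.061]
contact_force: [-4.4, -9.0, 0.1]
opening: 0.343
```

View pics/p2.png

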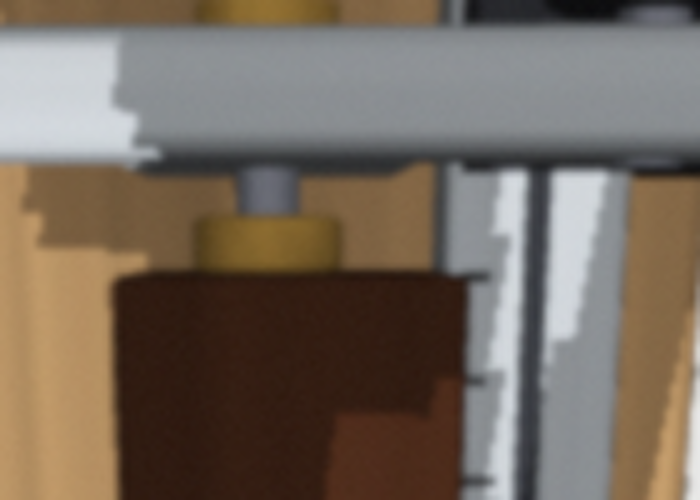

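```bash
python3 -m inch '[{"dp":[0,-0.2,0],"angular":[0,0,0],"fingers":255},{"dp":[0,-0.2,0],"angular":[0,0,0],"fingers":255},{"dp":[0,-0.2,0],"angular":[0,0,0],"fingers":255},{"dp":[0,-0.2,0],"angular":[0,0,0],"fingers":255},{"dp":[0,-0.2,0],"angular":[0,0,0],"fingers":255},{"dp":[0,-0.2,0],"angular":[0,0,0],"fingers":255},{"dp":[0,-0.2,0],"angular":[0,0,0],"fingers":255},{"dp":[0,-0.2,0],"angular":[0,0,0],"fingers":255},{"dp":[0,0.1,0],"angular":[0,0,0],"fingers":255},{"dp":[0,0.2,0],"angular":[0,0,0],"fingers":255}]'
python3 go.py 502 156 14 .06
```

```text
clock: 14.13
eef_pos: [501.6, 156.7, 14.2]
tcp_rot: [3.14, 0.003, 0.06]
contact_force: [-4.9, -7.5, 0.3]
opening: 0.343
t 14.13 pos [501.6 156.7  14.2] rot [3.14e+00 3.00e-03 6.00e-02] F [-4.88 -7.54  0.27] open 0.343
(array([0.3, 0.8, 0.2]), array([0.002 , 0.0035, 0.0004]))
```

```bash
python3 -m inch '[{"dp":[0,0.2,0],"angular":[0,0,0],"fingers":150},{"dp":[0,0.2,0],"angular":[0,0,0],"fingers":120},{"dp":[0,0.2,0],"angular":[0,0,0],"fingers":90},{"dp":[0,0.2,0],"angular":[0,0,0],"fingers":90},{"dp":[0,0.2,-5],"angular":[0,0,0],"fingers":90}]'
python3 snap.py wrist q1; python3 - <<'E'
from h import *
w=V('pics/q1.npz')
a=cv2.resize(w.im[60:300,240:440],None,fx=2.5,fy=2.5,interpolation=cv2.INTER_CUBIC)[:600]
cv2.imwrite('pics/q2.png',a)
E
python3 go.py 502 156 14 .06
```

```text
clock: 14.55
eef_pos: [503.3, 158.1, 19.4]
tcp_rot: [3.141, 0.0, 0.06]
contact_force: [-1.1, -0.8, 0.2]
opening: 0.646
t 14.6 pos [503.9 158.3  20.6] rot [-3.141e+00 -1.000e-03  6.000e-02] F [ 0.75 -0.63  0.87] open 0.647
(array([-2.1,  2.1,  6.6]), array([-0.0002, -0.0008,  0.0001]))
```

View pics/q2.png

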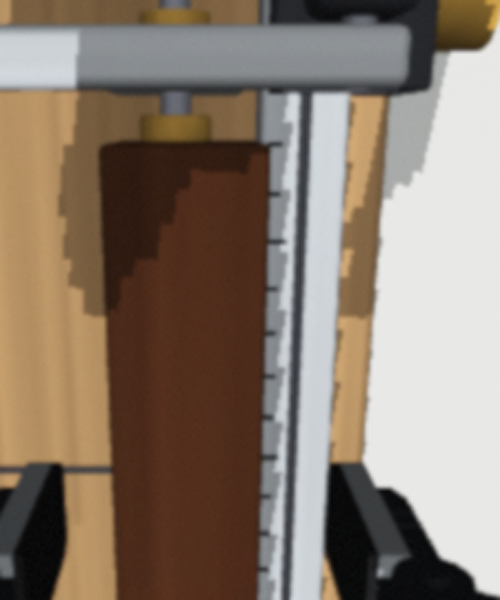

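```bash
python3 -m inch '[{"dp":[-1,0,-30],"angular":[0,0,0],"fingers":90},{"dp":[-2,0,-60],"angular":[0,0,0],"fingers":90},{"dp":[-10,0,-90],"angular":[0,0,0],"fingers":60},{"dp":[-25,5,-105],"angular":[0,0,0],"fingers":20},{"dp":[-25,5,-105],"angular":[0,0,0],"fingers":20},{"dp":[-25,5,-105],"angular":[0,0,0],"fingers":20}]'
python3 snap.py wrist s1;python3 snap.py top s0; python3 - <<'E'
from h import *
w=V('pics/s1.npz')
cv2.imwrite('pics/s2.png',cv2.resize(w.im[40:340,200:500],None,fx=2,fy=2,interpolation=cv2.INTER_CUBIC))
E
python3 go.py 435.5 262.5 60 .06
```

```text
clock: 15.1
eef_pos: [479.2, 151.7, 125.8]
tcp_rot: [-3.141, -0.002, 0.06]
contact_force: [-0.7, -0.0, 0.0]
opening: 0.922
t 15.2 pos [478.9 151.6 124.3] rot [-3.142  0.     0.06 ] F [-0.48  0.4  -0.3 ] open 0.924
(array([ -36.7, -113.3,   64.3]), array([-0.,  0., -0.]))
```

View pics/s2.png

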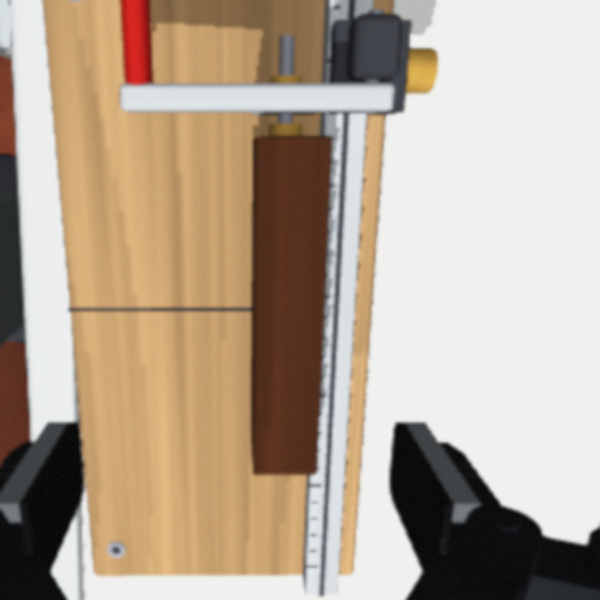

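```bash
cat > flush.py <<'E'
import sys
from h import *
w=V(sys.argv[1]); g=cv2.cvtColor(w.im,cv2.COLOR_BGR2HSV); P=w.pts()
m=((g[...,2]<130)&(g[...,1]>90)&(P[...,2]>49)&(P[...,2]<60)&(P[...,0]>400)&(P[...,1]<260)&(P[...,1]>40)).astype(np.uint8)
m=cv2.morphologyEx(m,cv2.MORPH_OPEN,np.ones((5,5)))
c=max(cv2.findContours(m,0,1)[0],key=cv2.contourArea)
W=np.array([w.onz(*p[0],54)[:2] for p in c],np.float32); print('batten',cv2.minAreaRect(W))
# right and left edge fits by row
rows=[];lr=[]
for v in range(c[:,0,1].min()+8,c[:,0,1].max()-8):
    u=np.where(m[v])[0]; rows.append(w.onz(u.max()+.5,v,54)[:2]); lr.append(w.onz(u.min()-.5,v,54)[:2])
for q in (rows,lr):
    q=np.array(q); k=np.polyfit(q[:,1],q[:,0],1); print('edge slope',k[0],'x at y=150',np.polyval(k,150))
# board/fence foot to the left of leaf hidden; fence top rear edge / front board edge
wood=((g[...,0]>8)&(g[...,0]<25)&(g[...,1]>60)&(P[...,2]<22)&(P[...,2]>8)).astype(np.uint8)
q=[]
for v in range(150,310):
    u=np.where(wood[v])[0]
    if len(u): q.append(w.onz(u.min()-.5,v,16)[:2])
q=np.array(q);k=np.polyfit(q[:,1],q[:,0],1);r=q[:,0]-np.polyval(k,q[:,1]);q=q[abs(r)<2];k=np.polyfit(q[:,1],q[:,0],1);print('board front slope',k[0],'x@150',np.polyval(k,150), 'fence face',np.polyval(k,150)+120*1.0018)
E
python3 flush.py pics/s1.npz
```

```text
batten ((501.5271911621094, 156.99221801757812), (29.62545394897461, 148.73667907714844), 3.5387516021728516)
edge slope 0.5491167880747191 x at y=150 549.6989106828241
edge slope -0.05916185547469927 x at y=150 487.12351551134753
board front slope -0.05922555535473672 x@150 398.5223124567786 fence face 518.7383124567787
```

```bash
python3 -m inch '[{"dp":[-12,-38,0],"angular":[0,0,0],"fingers":80},{"dp":[-24,-76,0],"angular":[0,0,0],"fingers":130},{"dp":[-36.5,-113,20],"angular":[0,0,0],"fingers":130},{"dp":[-36.5,-113,50],"angular":[0,0,0],"fingers":130},{"dp":[-36.5,-113,64],"angular":[0,0,0],"fingers":130},{"dp":[-36.5,-113,64],"angular":[0,0,0],"fingers":130}]' 20
python3 snap.py wrist u1;python3 go.py 435.5 262.5 6 .06
```

```text
clock: 15.7
eef_pos: [432.8, 261.5, 56.7]
tcp_rot: [3.138, 0.006, 0.062]
contact_force: [-1.2, 0.7, -0.9]
opening: 0.492
t 15.75 pos [434.  261.6  58.4] rot [3.139 0.005 0.061] F [ 0.48 -0.73 -0.01] open 0.493
(array([ 1.8, -0.9, 52.4]), array([0.0024, 0.0046, 0.0009]))
```

View pics/u1.png

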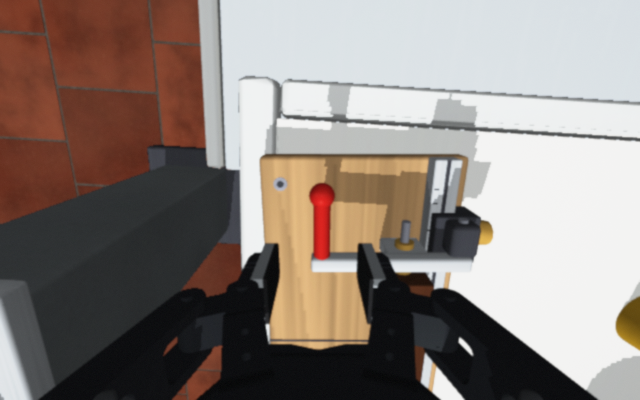

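```bash
python3 -m inch '[{"dp":[0,-0.5,25],"angular":[0,0,0],"fingers":130},{"dp":[0,-0.5,45],"angular":[0,0,0],"fingers":130},{"dp":[0,-0.5,53],"angular":[0,0,0],"fingers":130},{"dp":[0,-0.5,53],"angular":[0,0,0],"fingers":190},{"dp":[0,-0.5,53],"angular":[0,0,0],"fingers":230},{"dp":[0,-0.5,53],"angular":[0,0,0],"fingers":255},{"dp":[0,-0.5,53],"angular":[0,0,0],"fingers":255},{"dp":[0,-0.5,53],"angular":[0,0,0],"fingers":255}]' 20
python3 snap.py wrist v1;python3 go.py 435.5 262.5 6 .06
```

```text
clock: 16.42
eef_pos: [435.1, 262.6, 8.6]
tcp_rot: [-3.141, 0.001, 0.06]
contact_force: [-5.7, 0.8, 1.6]
opening: 0.118
t 16.47 pos [435.1 262.6   8.5] rot [-3.142  0.     0.06 ] F [-5.96  1.51  0.59] open 0.115
(array([0.4, 0.1, 2.5]), array([-0.0001,  0.0005, -0.0002]))
```

View pics/v1.png

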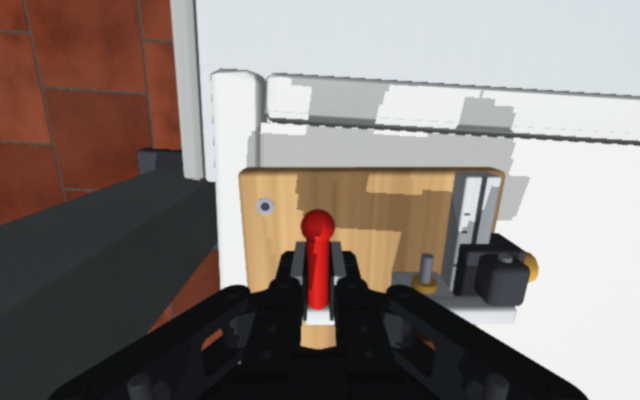

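```bash
python3 -m inch '[{"dp":[0,0,-9],"angular":[0,0,0],"fingers":255},{"dp":[1.5,0,-17.9],"angular":[0,0,0],"fingers":255},{"dp":[3.7,0,-26.6],"angular":[0,0,0],"fingers":255},{"dp":[6.8,0,-35],"angular":[0,0,0],"fingers":255},{"dp":[10.8,0,-43.1],"angular":[0,0,0],"fingers":255},{"dp":[15.5,0,-50.8],"angular":[0,0,0],"fingers":255},{"dp":[21,0,-58],"angular":[0,0,0],"fingers":255},{"dp":[27.2,0,-64.6],"angular":[0,0,0],"fingers":255},{"dp":[34,0,-70.5],"angular":[0,0,0],"fingers":255},{"dp":[41.4,0,-75.7],"angular":[0,0,0],"fingers":255},{"dp":[41.4,0,-75.7],"angular":[0,0,0],"fingers":255}]'
python3 go.py 435.5 262.5 6 .06
```

```text
clock: 17.38
eef_pos: [476.1, 265.4, 86.8]
tcp_rot: [-3.141, 0.002, 0.059]
contact_force: [-17.8, -0.8, 27.7]
opening: 0.123
t 17.38 pos [476.1 265.4  86.8] rot [-3.141e+00  2.000e-03  5.900e-02] F [-17.81  -0.79  27.72] open 0.123
(array([-40.5,   0.5,  80.9]), array([-0.0005,  0.0022, -0.0005]))
```

```bash
python3 -m inch '[{"dp":[-1,0,-2.5],"angular":[0,0,0],"fingers":255},{"dp":[7,0,-7],"angular":[0,0,0],"fingers":255},{"dp":[15,0,-11],"angular":[0,0,0],"fingers":255},{"dp":[24,0,-14],"angular":[0,0,0],"fingers":255},{"dp":[33,0,-16],"angular":[0,0,0],"fingers":255},{"dp":[33,0,-16],"angular":[0,0,0],"fingers":255}]'
python3 go.py 435.5 262.5 6 .06
```

```text
clock: 17.88
eef_pos: [512.6, 267.5, 101.5]
tcp_rot: [-3.141, -0.003, 0.06]
contact_force: [-1.3, 0.1, 11.7]
opening: 0.123
t 17.88 pos [512.6 267.5 101.5] rot [-3.141e+00 -3.000e-03  6.000e-02] F [-1.29  0.13 11.71] open 0.123
(array([-77.6,   0.5,  95.2]), array([-0.001 , -0.0035, -0.0003]))
```

```bash
python3 -m inch '[{"dp":[9,0,-2.5],"angular":[0,0,0],"fingers":255},{"dp":[18,0,-3],"angular":[0,0,0],"fingers":255},{"dp":[25,0,-2.5],"angular":[0,0,0],"fingers":255},{"dp":[28,0,-2],"angular":[0,0,0],"fingers":255},{"dp":[28,0,-2],"angular":[0,0,0],"fingers":255}]'
python3 snap.py side x1;python3 go.py 435.5 262.5 6 .06;python3 - <<'E'
from h import *
w=V('pics/x1.npz')
cv2.imwrite('pics/x2.png',cv2.resize(w.im[90:240,200:340],None,fx=4,fy=4,interpolation=cv2.INTER_CUBIC))
E
```

```text
clock: 18.3
eef_pos: [539.7, 269.1, 102.0]
tcp_rot: [-3.141, -0.002, 0.06]
contact_force: [-0.5, 0.2, 5.1]
opening: 0.118
t 18.35 pos [539.5 269.1 102. ] rot [-3.141e+00 -3.000e-03  6.000e-02] F [ 0.25 -0.48  4.49] open 0.119
(array([-104.5,    0.4,   95.8]), array([-0.0006, -0.0026, -0.0001]))
```

View pics/x2.png

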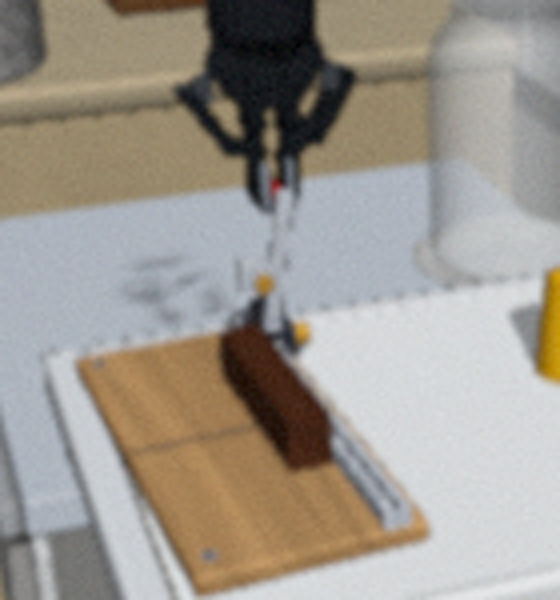

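Leaf is up, pin still in the pads, and the batten is where it was. Now I release, rise and back off for a final check.

```bash
python3 -m inch '[{"dp":[0,0,0],"angular":[0,0,0],"fingers":200},{"dp":[0,0,0],"angular":[0,0,0],"fingers":100},{"dp":[0,0,0],"angular":[0,0,0],"fingers":0},{"dp":[0,0,0],"angular":[0,0,0],"fingers":0},{"dp":[0,0,0],"angular":[0,0,0],"fingers":0},{"dp":[0,0,0],"angular":[0,0,0],"fingers":0},{"dp":[0,0,-30],"angular":[0,0,0],"fingers":0},{"dp":[0,0,-60],"angular":[0,0,0],"fingers":0},{"dp":[0,0,-95],"angular":[0,0,0],"fingers":0},{"dp":[-20,35,-105],"angular":[0,0,0],"fingers":0},{"dp":[-40,75,-105],"angular":[0,0,0],"fingers":0},{"dp":[-60,115,-105],"angular":[0,0,0],"fingers":0}]'
python3 -m inch '[{"dp":[0,0,0],"angular":[0,0,0],"fingers":0},{"dp":[0,0,0],"angular":[0,0,0],"fingers":0}]'
python3 snap.py wrist y1;python3 snap.py top y2; python3 flush.py pics/y1.npz; python3 board.py pics/y1.npz | tail -3;python3 board.py pics/y2.npz | tail -3; python3 - <<'E'
from h import *
a=V('pics/s0.npz').im[220:310,160:340];b=V('pics/y2.npz').im[220:310,160:340]
cv2.imwrite('pics/y3.png',cv2.resize(np.vstack([a,b]),None,fx=3.3,fy=3.3,interpolation=cv2.INTER_CUBIC))
c=V('pics/a_top.npz'); d=V('pics/y2.npz')
# bystander diff
for n,(u0,u1,v0,v1) in dict(cup=(225,262,132,172),tin=(288,328,130,175),low=(392,440,272,322)).items():
    print(n,np.abs(c.im[v0:v1,u0:u1].astype(int)-d.im[v0:v1,u0:u1]).mean())
E
```

```text
clock: 19.35
eef_pos: [487.0, 155.5, 207.5]
tcp_rot: [-3.141, -0.002, 0.062]
contact_force: [0.1, -1.0, -0.5]
opening: 0.999
clock: 19.52
eef_pos: [486.5, 154.5, 206.9]
tcp_rot: [-3.142, -0.0, 0.058]
contact_force: [0.6, -0.1, 1.2]
opening: 1.0
batten ((502.157470703125, 156.92271423339844), (28.653079986572266, 148.80130004882812), 3.8142642974853516)
edge slope 0.4461096301329289 x at y=150 543.4625719950569
edge slope -0.06090458470815602 x at y=150 488.3033091874793
board front slope -0.06285292650757492 x@150 398.5821362809195 fence face 518.7981362809195
red 1017
 med [538.1 280.2 142.8] min [482.3 230.9 138.6] max [544.7 300.3 372.8]
 rect ((540.8599853515625, 277.986572265625), (14.1297025680542, 47.276187896728516), 7.654051303863525) [[530.7000122070312, 300.5], [537.0, 253.60000610351562], [551.0, 255.5], [544.7000122070312, 302.3999938964844]]
 med [503.1 115.6  55. ] min [488.4  79.4  49.3] max [516.9 152.1  60.4]
 rect ((502.68701171875, 116.00668334960938), (27.12141227722168, 72.66987609863281), 0.9234788417816162) [[488.5, 152.10000610351562], [489.70001220703125, 79.5], [516.7999877929688, 79.9000015258789], [515.7000122070312, 152.60000610351562]]
red 0
cup 4.3335585585585585
tin 4.29
low 4.020972222222222
```

View pics/y1.png

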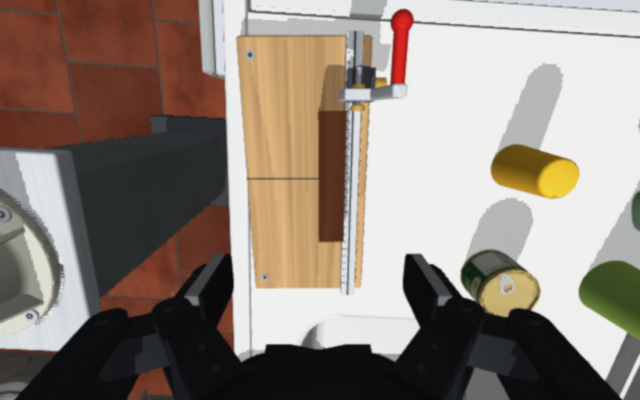

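View pics/y3.png

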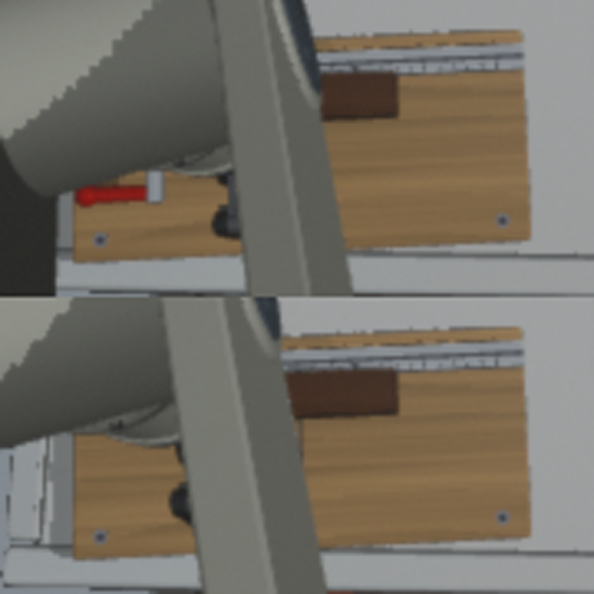

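```bash
python3 -m inch '[{"dp":[0,0,-10],"angular":[0,0,0],"fingers":0},{"dp":[0,0,-10],"angular":[0,0,0],"fingers":0},{"dp":[0,0,-10],"angular":[0,0,0],"fingers":0}]'; python3 -c "
from rig import sign_off; sign_off()"
```

```text
clock: 19.87
eef_pos: [488.0, 157.0, 217.1]
tcp_rot: [-3.141, -0.001, 0.061]
contact_force: [0.6, -1.4, -0.7]
opening: 0.998
the job is handed in; nothing more can be done
```

The job is done and handed in at about 20 s. I flipped the stop fully down, slid the batten flush along the fence and pressed its end lightly on the brass screw for about a second. I then let go of the batten, flipped the stop up to about 1.7 rad, and backed the gripper off clear of everything.

**Last checks**
- **Stop down:** the leaf's top read level along its length (z about 54–55 mm), and it met its stop with about 23 N.
- **Batten flush:** in the wrist view after release, its slope matched the board's front edge (-0.059 for both). In the wider final view they were -0.061 and -0.063.
- **Gauging:** the press on the screw was about 4 N above the sliding friction, and the batten stopped moving as it touched.
- **Batten left in place:** its centre along the fence read 157.0 mm before flipping the stop up and 156.9 mm after, with its right end on the same pixel in the top view.
- **Stop not shifted:** the middle of the red grip read about 277 mm along y before and 278 mm after, within the measuring error.
- **Tins and cup:** the top view shows them unchanged.

**What disagreed or went wrong**
- The real fingertips sat about 20–24 mm behind the reported TCP. My first grasp closed on top of the pin, so I went lower and gripped it again. The tips pressed on the pin with about 20 N.
- While I raised the stop, the force on the gripper rose to about 33 N along the leaf until I corrected the arc. The stop showed no shift afterwards.
- The fence was met about 2 mm nearer than the cameras had predicted. The last view also put the batten's x 0.6 mm from the earlier one. Both are within the calibration error.
- The fence-side edge fit on the batten failed, so flushness rests on its front edge and the contact force.

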